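# Nest the milk pans and put the lid on

## Task

Tidy the three steel milk pans: leave the largest standing where it is, stand the medium one fully down inside it and the smallest fully down inside the medium one, with the three handles fanned out at least a quarter turn from one another. Then put the lid squarely on the smallest pan. Keep the pans upright throughout and do not push or knock over the canister, jars, cups, bowl, carton and tin around them.

Things in the scene. Friction and masses are not known exactly. Their poses are not given: they have to be found in the camera images.
- large_centre (a point): largest steel milk pan: point on its axis half-way up. Open, round, 70 mm tall, 128 mm across the rim, 120 mm across the base (outside), walls 3, floor 4 mm thick, about 300 g; own z up, own -x points out along the handle. All three start upright on the counter, handles broadly away from the robot.
- large_grip (a point): middle of the largest pan's grip: a level black bar 52 mm long (along own x), 14 wide, 10 thick, 105 mm from the pan's axis, 92 mm above the pan's underside; an 8 mm steel neck joins it to the wall near the rim. Far end 135 mm from the axis. Axes as the pan's.
- medium_centre (a point): medium steel milk pan: point on its axis half-way up. Open, round, 80 mm tall, 108 mm across the rim, 96 mm across the base (outside), walls 3, floor 4 mm thick, about 220 g; own z up, own -x points out along the handle. Nested in the largest it stands 4 mm up, handle 6 mm over that rim; the grips are then level and collide if they point alike.
- medium_grip (a point): middle of the medium pan's grip: a level black bar 52 mm long (along own x), 14 wide, 10 thick, 105 mm from the pan's axis, 88 mm above the pan's underside; an 8 mm steel neck joins it to the wall near the rim. Far end 135 mm from the axis. Axes as the pan's.
- small_centre (a point): smallest steel milk pan: point on its axis half-way up. Open, round, 90 mm tall, 88 mm across the rim, 76 mm across the base (outside), walls 3, floor 4 mm thick, about 170 g; own z up, own -x points out along the handle. Nested in the medium one it stands 4 mm up in it, handle 4 mm over that rim, all three grips level.
- small_grip (a point): middle of the smallest pan's grip: a level black bar 52 mm long (along own x), 14 wide, 10 thick, 105 mm from the pan's axis, 84 mm above the pan's underside; an 8 mm steel neck joins it to the wall near the rim. Far end 135 mm from the axis. Axes as the pan's.
- lid_knob (a point): centre of the lid's black knob (28 mm across, 22 tall, on a 12 mm stem); own z up. Steel lid 94 mm across, flange 4 mm thick; a 74 mm plug, 6 mm deep, below it drops into the smallest pan's 82 mm mouth. This point is 33 mm above the plug's bottom, 27 mm above the flange's underside. Lid 44 mm tall, 120 g, starts flat on the counter.
- canister: pale wooden canister with a steel cap, 52 mm across, 112 mm tall, standing close beside the largest pan on the side away from its handle; origin at the centre of its underside. Leave it alone.
- jar_a: closed glass jar, 56 mm across, 110 mm tall, on the robot's side of the counter; origin at the centre of its underside. Leave it alone.
- jar_b: another glass jar like jar_a.
- cup_a: paper tasting cup with a green band, 56 mm across the mouth, 60 mm tall, beyond the pans; origin at the centre of its underside. Leave it alone.
- cup_b: another paper cup like cup_a.
- bowl: small steel bowl, 84 mm across, 38 mm tall, beyond the pans; origin at the centre of its underside. Leave it alone.
- carton: cardboard carton 70 x 45 x 50 mm (own x, y, z), beyond the pans on the right (-y); origin at the centre of its underside. Leave it alone.
- tin: green square tin 60 x 60 x 45 mm, beyond the pans on the left (+y); origin at the centre of its underside. Leave it alone.
Not all that is in view belongs to the job. Leave any blue look-alike of the part that bears medium_centre alone. Leave any blue or pink look-alike of the part that bears lid_knob alone.

How it is judged:
By the outcome, as a careful person would: the job done as asked, in the order asked, and still so for the second after the job is handed in, with the robot touching nothing.
It also fails if it takes over 72 s, if anything falls off the work surface, if the arm or the gripper's body presses on something with over 40 N, if the wrist force passes 120 N, or if a joint passes its speed limit or range.

## Robot

A 6-joint arm with a two-finger parallel gripper is mounted at the origin on the work surface. World frame = base frame: x ahead of the robot, y to its left, z up, the work surface at z = 0. Lengths are in m, angles in rad, forces in N, time in s.
With the tool pointing down it reaches from about 0.25 to 0.775 m from the base axis. Payload 4 kg.
Tool frame: the origin (TCP) lies at the very end of the fingers, on their centre line; the grasp point (between the pads) lies 19 mm behind it; y points along the fingers, x is the direction in which the jaws open and shut, and the axes are right-handed (so a half turn about y gives the same grasp; the last joint's range is limited). The gripper opens to 94 mm and grips with 3 to 60 N. Pads are 16 mm wide; open, the fingers measure 119 mm over their backs; the gripper's body (75 mm by 177 mm) begins 78 mm behind the grasp point.
Start: joints at [1.202, 0.087, 1.371, -0, 1.684, -0.103], TCP at [0.144, 0.531, 0.206] pointing down, gripper open.
Joint ranges: [-3.1, 3.1], [-0.76, 2.03], [0.27, 2.55], [-1.08, 4.22], [0.17, 2.65], [-2.57, 2.57]. Speed limits (rad/s): [2.79, 2.79, 3.14, 3.14, 3.14, 3.14].

## Interface

Orientations are given as [roll, pitch, yaw] about the fixed x, y, z axes, in that order (R = Rz(yaw) Ry(pitch) Rx(roll)).
In Python, from bench import robot gives the robot as it stands.
- The arm moves only by the shell command python3 -m handwheel 'ROWS' [OPENING]. ROWS is JSON, a list of rows, each an object with "delta_pos": the shift along the tool's x, y, z in mm, a list of three; "yaw": the turn about the tool's y in rad. A call has 1 to 12 rows; each row is the pose to reach, as a shift and turn from the pose commanded when the call began, along the tool's axes at that moment; what a row does not reach only later rows make up. A row lasts 1/10 s, in which the tool goes at most 50 mm and 8.59 degrees, less where a joint would pass 70% of its speed; a pose out of reach is approached as far as the arm can. A call with a gripper value outside its range is refused whole. OPENING is the closure in counts, from 0 (fully open) to 255 (shut), set as the call begins (- or left out, the last holds). The fingers move at their own pace and stop on an object; the grip force is fixed at half the most. Time passes only in rows, so rows that repeat a pose let the fingers close. It gives the time, the measured TCP pose, the force and the opening at its end, in the units of the state.
- robot.get_obs(): the state, without advancing time (a new reading comes with each control period).
- robot.snapshot(name): name is "scene" or "top" or "wrist"; returns a dict with "image" (420x560x3 uint8, red, green, blue), "fx", "fy", "cx", "cy" (pixels), "rvec" (rotation vector, rad) and "tvec" (3), from world to camera coordinates, as OpenCV has them. Camera axes: x right, y down, z forward; pixel columns grow to the right and rows downward; lengths in m; the calibration is good to about 2 mm. A picture is of the moment at which its call begins. There is no depth.
- robot.close_job(): hands the job in, once; it reports no verdict.
The state is a dict: "time": time; "joint_positions": joint angles; "qvel": joint speeds; "joint_torque": joint torques, N m; "tool_pos": TCP position; "ee_rot": TCP orientation; "wrist_force": force on the tool from outside, world axes, zero at the start; "wrist_torque": the same for the moment, N m; "width": finger opening in m.
Only numpy, scipy, OpenCV 4.12 (cv2) and the standard library are available. Lean on these libraries where they do the work, as an engineer would, in place of code of your own. Each camera call takes 0.05 s, during which the arm holds its last target.

## Working session

There is one attempt and no reset: what is moved stays moved. The work goes in short steps, Python scripts to look and compute and a shell command to move; the robot and the scene stay as the last step left them, time stands still between calls to the robot, and variables do not carry over. Pictures are saved under pics/ and viewed, and the job is handed in when it is done.

```bash
ls; mkdir -p pics; cat > h.py <<'E'
import cv2,numpy as np
from bench import robot
def snap(n,f):
    s=robot.snapshot(n); cv2.imwrite('pics/'+f+'.png',s['image'][:,:,::-1]); 
    np.savez('pics/'+f+'.npz',**s); return s
def load(f): return dict(np.load('pics/'+f+'.npz'))
def ray(s,u,v,z):
    R=cv2.Rodrigues(np.array(s['rvec'],float))[0];t=np.array(s['tvec'],float).ravel()
    d=R.T@np.array([(u-s['cx'])/s['fx'],(v-s['cy'])/s['fy'],1]);c=-R.T@t
    return c+d*(z-c[2])/d[2]
def proj(s,p):
    R=cv2.Rodrigues(np.array(s['rvec'],float))[0];t=np.array(s['tvec'],float).ravel()
    q=R@np.array(p)+t; return np.array([q[0]/q[2]*s['fx']+s['cx'],q[1]/q[2]*s['fy']+s['cy']])
E
python3 - <<'E'
from h import *
for n in ['scene','top','wrist']:
    s=snap(n,n+'0'); R=cv2.Rodrigues(np.array(s['rvec'],float))[0]; print(n,s['fx'],-R.T@np.array(s['tvec']).ravel())
print(robot.get_obs())
E
```

```text
pics
scene 380.5974987149103 [0.84235846 0.59645716 0.78058015]
top 444.994223332068 [ 0.30053541 -0.00350552  1.49691871]
wrist 294.4222807624292 [0.08033788 0.54834057 0.3843728 ]
{'time': 0.15, 'joint_positions': array([ 1.20189053e+00,  8.78092622e-02,  1.37185061e+00, -7.90727398e-06,
        1.68363763e+00, -1.03097071e-01]), 'qvel': array([ 0.00131666, -0.00107679, -0.0052524 , -0.00093234, -0.00147142,
       -0.00180605]), 'joint_torque': array([ 1.72124641e-03, -3.40640545e+01, -3.02794933e+01,  7.19290646e-02,
        3.04741622e-02, -1.33718163e-04]), 'tool_pos': array([0.14433443, 0.53029349, 0.2045886 ]), 'ee_rot': array([-1.57062869,  0.0016966 ,  1.30498686]), 'wrist_force': array([ 0.12778831, -0.06936516,  0.03191151]), 'wrist_torque': array([-0.01734666,  0.0516164 ,  0.02491644]), 'width': 0.09368088838305125}
```

View pics/top0.png

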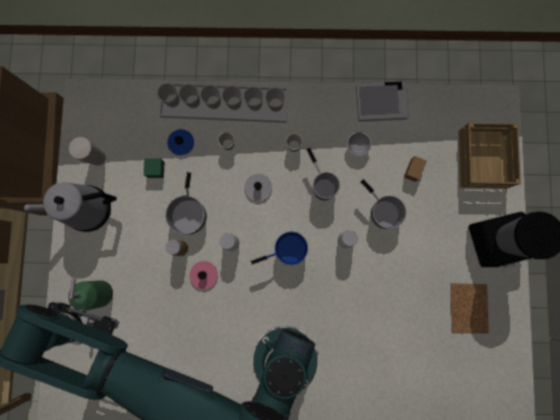

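View pics/scene0.png

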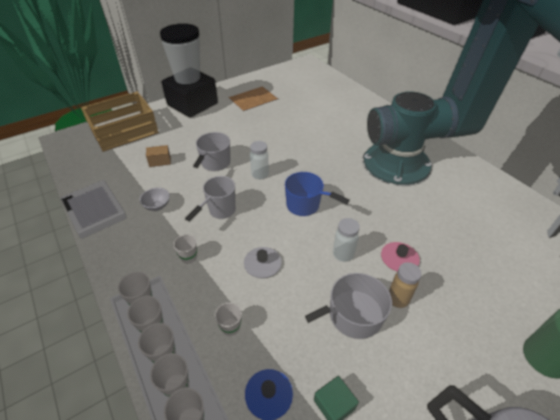

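View pics/wrist0.png

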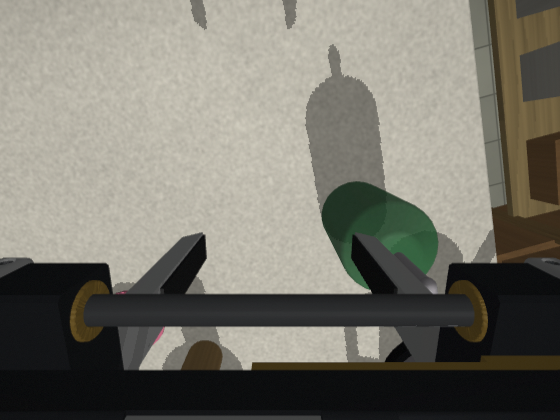

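Top view: large pan (185,215) with its handle up, small (326,187), medium (388,212), steel lid (258,187). There are blue and pink decoys. Next I'll zoom in and measure.

```bash
python3 - <<'E'
from h import *
s=load('top0');im=s['image'][:,:,::-1]
c=im[140:265,150:410]; c=cv2.convertScaleAbs(c,alpha=1.6)
cv2.imwrite('pics/crop0.png',cv2.resize(c,None,fx=3,fy=3,interpolation=cv2.INTER_CUBIC))
E
```

```text
(no output)
```

View pics/crop0.png

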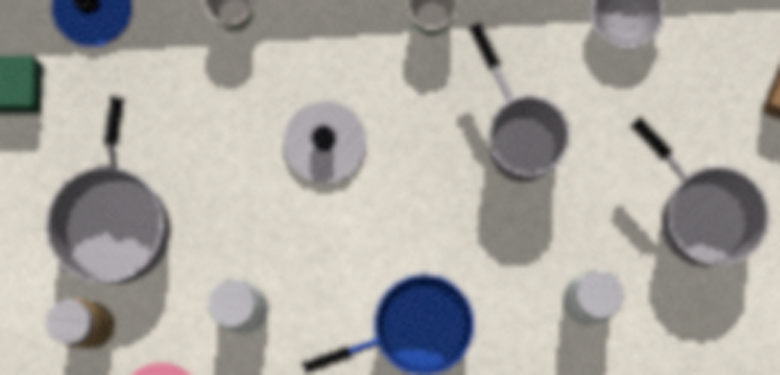

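```bash
cat >> h.py <<'E'
def bars(s,rois,thr=45):
    g=s['image'].max(axis=2); out={}
    for k,(u0,v0,u1,v1,z) in rois.items():
        m=(g[v0:v1,u0:u1]<thr).astype(np.uint8)
        n,l,st,ce=cv2.connectedComponentsWithStats(m); i=1+np.argmax(st[1:,4])
        ys,xs=np.where(l==i); P=np.array([ray(s,x+u0,y+v0,z)[:2] for x,y in zip(xs,ys)])
        c=P.mean(0); w,V=np.linalg.eigh(np.cov(P.T)); d=V[:,1]
        out[k]=(c,d,len(P),np.sqrt(w*12))
    return out
def rim(s,cu,cv_,r,z):
    # bright/dark edge circle by Hough near (cu,cv_)
    k=4;u0,v0=int(cu-r-10),int(cv_-r-10);w=int(2*r+20)
    g=cv2.cvtColor(s['image'],cv2.COLOR_RGB2GRAY)[v0:v0+w,u0:u0+w]
    g=cv2.resize(g,None,fx=k,fy=k,interpolation=cv2.INTER_CUBIC)
    c=cv2.HoughCircles(g,cv2.HOUGH_GRADIENT_ALT,1.0,5,param1=100,param2=.5,minRadius=int((r-3)*k),maxRadius=int((r+3)*k))
    res=[]
    if c is not None:
        for x,y,rr in c[0][:4]:
            u,v=(x+.5)/k-.5+u0,(y+.5)/k-.5+v0
            res.append((np.round([u,v,rr/k],2),ray(s,u,v,z)[:2].round(4)))
    return res
E
python3 - <<'E'
from h import *
s=load('top0')
b=bars(s,dict(L=(180,168,196,192,.097),S=(304,146,320,165,.089),M=(358,177,376,196,.093)))
for k,(c,d,n,w) in b.items():
    if d[0]<0:d=-d
    print(k,c.round(4),'ang',np.degrees(np.arctan2(d[1],d[0])).round(1),n,w.round(4),'axis',(c-.105*d).round(4))
for k,a in dict(L=(185.5,215,20,.07),M=(388.5,212,17.5,.08),S=(326,186,13.5,.09),lid=(258,187.5,14,.01)).items():
    print(k,rim(s,*a), 'exp r', a[2], {'L':.064,'M':.054,'S':.044,'lid':.047}[k]*445/(1.497-a[3]))
m=(s['image'].max(axis=2)<45)[180:195,250:266]; ys,xs=np.where(m);print(ray(s,xs.mean()+250,ys.mean()+180,.038),len(xs))
E
```

```text
L [0.5699 0.3224] ang -4.5 44 [0.0095 0.0471] axis [0.4652 0.3305]
S [ 0.663  -0.0726] ang 25.9 41 [0.0091 0.05  ] axis [ 0.5685 -0.1184]
M [ 0.5618 -0.2527] ang 41.9 46 [0.0103 0.0451] axis [ 0.4836 -0.3229]
L [(array([186.62, 214.12,  20.04], dtype=float32), array([0.4627, 0.3262]))] exp r 20 19.957953749124037
M [(array([389.12, 211.62,  16.33], dtype=float32), array([ 0.482 , -0.3252]))] exp r 17.5 16.958362738179254
S [(array([325.12, 184.38,  13.09], dtype=float32), array([ 0.5649, -0.1192]))] exp r 13.5 13.916133617626153
lid [(array([257.88, 190.12,  14.54], dtype=float32), array([0.556 , 0.1018]))] exp r 14 14.065232010759917
[0.5657982 0.1014318 0.038    ] 40
```

```bash
cat > plan.py <<'E'
import sys
from h import *
from scipy.spatial.transform import Rotation as Ro
def plan(x,y,z,psi):
    o=robot.get_obs(); R=Ro.from_euler('xyz',o['ee_rot']).as_matrix()
    p0=o['ee_rot'][2]; d=R.T@(np.array([x,y,z])-o['tool_pos'])*1000
    dp=(np.radians(psi)-p0+np.pi)%(2*np.pi)-np.pi
    print('delta',d.round(1),'yaw',round(-dp,3),'| t',round(o['time'],2),'pos',o['tool_pos'].round(4),'psi',np.degrees(p0).round(1),'q6',o['joint_positions'][5].round(2),'F',o['wrist_force'].round(1),'w',round(o['width'],4))
if __name__=='__main__': plan(*map(float,sys.argv[1:5]))
E
python3 plan.py .5618 -.2527 .2 -48
```

```text
delta [-645.8    5.6 -608.5] yaw 2.143 | t 0.15 pos [0.1443 0.5303 0.2046] psi 74.8 q6 -0.1 F [ 0.1 -0.1  0. ] w 0.0937
```

```bash
python3 -m handwheel '[{"delta_pos":[-646,5,-608],"yaw":2.143},{"delta_pos":[-646,5,-608],"yaw":2.143},{"delta_pos":[-646,5,-608],"yaw":2.143},{"delta_pos":[-646,5,-608],"yaw":2.143},{"delta_pos":[-646,5,-608],"yaw":2.143},{"delta_pos":[-646,5,-608],"yaw":2.143},{"delta_pos":[-646,5,-608],"yaw":2.143},{"delta_pos":[-646,5,-608],"yaw":2.143},{"delta_pos":[-646,5,-608],"yaw":2.143},{"delta_pos":[-646,5,-608],"yaw":2.143},{"delta_pos":[-646,5,-608],"yaw":2.143},{"delta_pos":[-646,5,-608],"yaw":2.143}]' 140; python3 plan.py .5618 -.2527 .2 -48
```

```text
time: 1.35
tool_pos: [0.4269, -0.0009, 0.202]
ee_rot: [-1.57, -0.0, -0.502]
wrist_force: [0.2, 0.6, 0.3]
width: 0.0425
delta [ 239.4    2.  -155.8] yaw 0.336 | t 1.35 pos [ 0.4269 -0.0009  0.202 ] psi -28.7 q6 0.37 F [0.2 0.6 0.3] w 0.0425
```

```bash
python3 -m handwheel '[{"delta_pos":[239,2,-156],"yaw":0.336},{"delta_pos":[239,2,-156],"yaw":0.336},{"delta_pos":[239,2,-156],"yaw":0.336},{"delta_pos":[239,2,-156],"yaw":0.336},{"delta_pos":[239,2,-156],"yaw":0.336},{"delta_pos":[239,2,-156],"yaw":0.336},{"delta_pos":[239,2,-156],"yaw":0.336},{"delta_pos":[239,2,-156],"yaw":0.336},{"delta_pos":[239,2,-156],"yaw":0.336}]'; python3 plan.py .5618 -.2527 .2 -48
python3 -c "
from h import *
s=snap('wrist','w1');snap('top','top1')
print(proj(s,[.5618,-.2527,.093]),proj(s,[.4836,-.3229,.08]))"
```

```text
time: 2.25
tool_pos: [0.5623, -0.2486, 0.2001]
ee_rot: [-1.571, 0.001, -0.83]
wrist_force: [0.5, -0.3, -0.8]
width: 0.0424
delta [ 2.7  0.1 -3.2] yaw 0.008 | t 2.25 pos [ 0.5623 -0.2486  0.2001] psi -47.6 q6 0.32 F [ 0.5 -0.3 -0.8] w 0.0424
[280.98654517 211.98331987] [279.95193901 299.54489646]
```

View pics/w1.png

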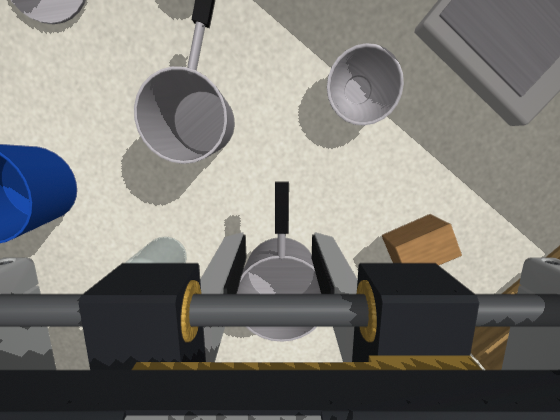

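Wrist view: the medium pan's bar spans (282,182)-(282,233), between the fingers and aligned with them. I'll measure it from this image.

```bash
python3 - <<'E'
from h import *
s=load('w1')
c,d,n,w=bars(s,dict(M=(265,175,300,234,.093)))['M']
if d[0]<0:d=-d
print(c.round(4),np.degrees(np.arctan2(d[1],d[0])).round(1),n,w.round(4))
# small from wrist: rim circle
for u,v in[(136,115),(233,117),(185,67),(184,161)]: print(ray(s,u,v,.09).round(4))
E
python3 plan.py .5618 -.2527 .2 -48
```

```text
[ 0.565  -0.2498] 42.5 654 [0.013  0.0517]
[ 0.5386 -0.089   0.09  ]
[ 0.5987 -0.1576  0.09  ]
[ 0.6025 -0.0972  0.09  ]
[ 0.5353 -0.1488  0.09  ]
delta [ 2.8  0.8 -3.4] yaw 0.008 | t 2.35 pos [ 0.5624 -0.2483  0.2008] psi -47.5 q6 0.32 F [ 0.6  0.9 -0. ] w 0.0424
```

```bash
python3 plan.py .5536 -.260 .069 -47.5
```

```text
delta [  2.6 131.7 -14.5] yaw -0.0 | t 2.35 pos [ 0.5624 -0.2483  0.2008] psi -47.5 q6 0.32 F [ 0.6  0.9 -0. ] w 0.0424
```

```bash
python3 -m handwheel '[{"delta_pos":[3,40,-14],"yaw":0},{"delta_pos":[3,80,-14],"yaw":0},{"delta_pos":[3,115,-14],"yaw":0},{"delta_pos":[3,131,-14],"yaw":0},{"delta_pos":[3,131,-14],"yaw":0},{"delta_pos":[3,131,-14],"yaw":0}]'; python3 -m handwheel '[{"delta_pos":[0,0,0],"yaw":0},{"delta_pos":[0,0,0],"yaw":0},{"delta_pos":[0,0,0],"yaw":0},{"delta_pos":[0,0,0],"yaw":0},{"delta_pos":[0,0,0],"yaw":0}]' 255
python3 -m handwheel '[{"delta_pos":[0,-10,0],"yaw":0},{"delta_pos":[0,-20,0],"yaw":0},{"delta_pos":[0,-30,0],"yaw":0},{"delta_pos":[0,-30,0],"yaw":0},{"delta_pos":[0,-30,0],"yaw":0}]'
python3 -c "
from h import *
s=snap('wrist','w2');snap('scene','s2')"; python3 plan.py .5536 -.260 .069 -47.5
```

```text
time: 2.95
tool_pos: [0.5547, -0.2607, 0.0703]
ee_rot: [-1.57, -0.001, -0.83]
wrist_force: [0.1, -0.7, 0.9]
width: 0.0426
time: 3.45
tool_pos: [0.5547, -0.2613, 0.0698]
ee_rot: [-1.57, -0.001, -0.831]
wrist_force: [-0.3, 1.2, 3.6]
width: 0.0138
time: 3.95
tool_pos: [0.5547, -0.2615, 0.0997]
ee_rot: [-1.57, -0.001, -0.831]
wrist_force: [0.7, -0.0, -1.1]
width: 0.0137
delta [-1.1 29.6  0.4] yaw -0.002 | t 4.05 pos [ 0.5541 -0.2612  0.0986] psi -47.6 q6 0.3 F [-0.3 -0.2 -1.3] w 0.0138
```

View pics/w2.png

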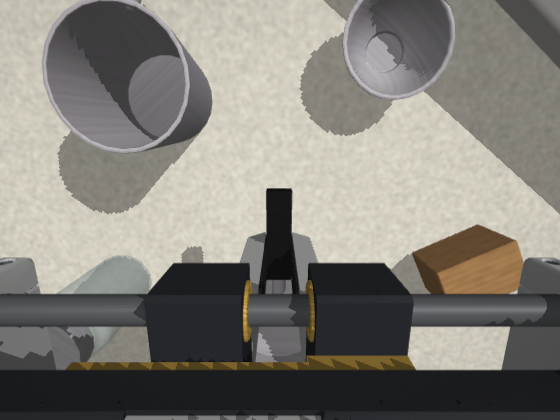

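View pics/s2.png

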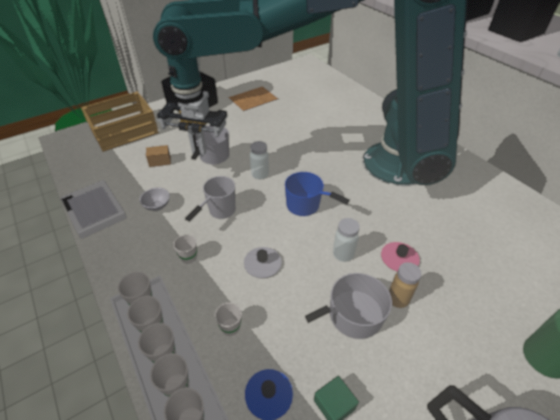

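```bash
python3 - <<'E'
from h import *
im=load('s2')['image'][60:200,130:290,::-1]
cv2.imwrite('pics/s2c.png',cv2.resize(cv2.convertScaleAbs(im,alpha=1.4),None,fx=4,fy=4,interpolation=cv2.INTER_CUBIC))
print(robot.get_obs()['wrist_torque'])
E
```

```text
[0.09582746 0.03901453 0.01477173]
```

View pics/s2c.png

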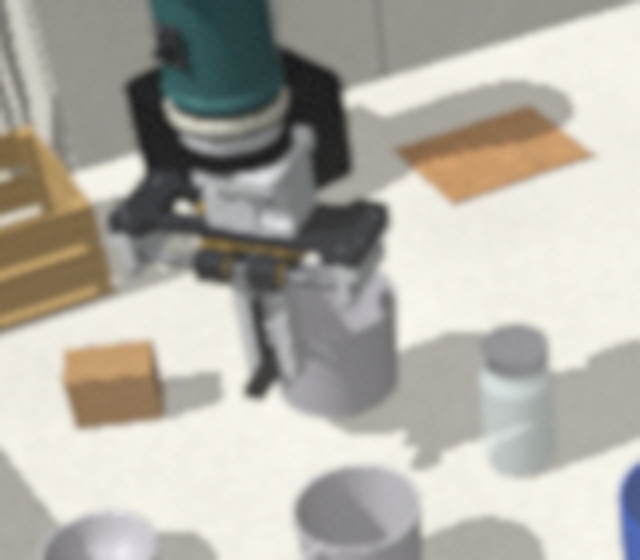

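```bash
python3 -m handwheel '[{"delta_pos":[0,-40,0],"yaw":0},{"delta_pos":[0,-80,0],"yaw":0},{"delta_pos":[0,-120,0],"yaw":0},{"delta_pos":[0,-150,0],"yaw":0},{"delta_pos":[0,-150,0],"yaw":0},{"delta_pos":[0,-150,0],"yaw":0}]'
python3 - <<'E'
from h import *
s=snap('wrist','w3');s2=snap('scene','s3')
im=s2['image'][0:200,130:330,::-1]
cv2.imwrite('pics/s3c.png',cv2.resize(cv2.convertScaleAbs(im,alpha=1.4),None,fx=3,fy=3,interpolation=cv2.INTER_CUBIC))
o=robot.get_obs();print(o['wrist_force'],o['wrist_torque'],o['tool_pos'])
E
python3 plan.py .43 .43 .25 20
```

```text
time: 4.65
tool_pos: [0.5543, -0.2613, 0.2481]
ee_rot: [-1.571, 0.001, -0.831]
wrist_force: [-0.7, 0.3, -3.0]
width: 0.0136
[-0.61218928 -0.13085285 -2.82994321] [ 0.05098523 -0.012798    0.01273981] [ 0.5533824  -0.26076981  0.24547332]
delta [-593.4   -1.8  374.5] yaw -1.18 | t 4.75 pos [ 0.5534 -0.2608  0.2455] psi -47.6 q6 0.3 F [-0.6 -0.1 -2.8] w 0.0137
```

View pics/s3c.png

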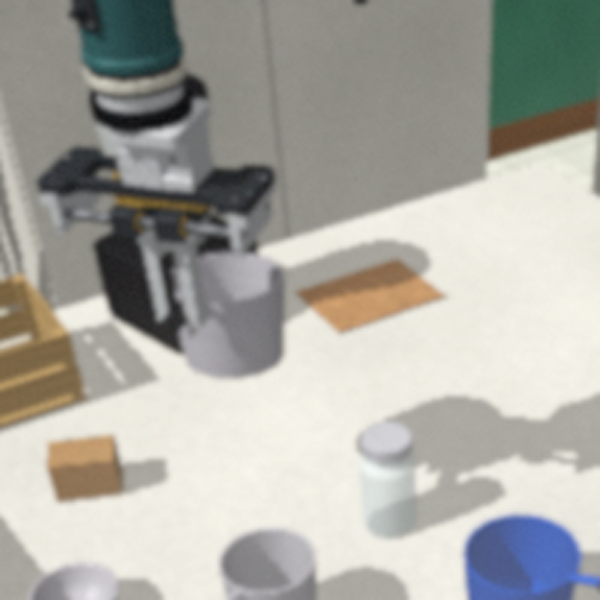

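View pics/w3.png

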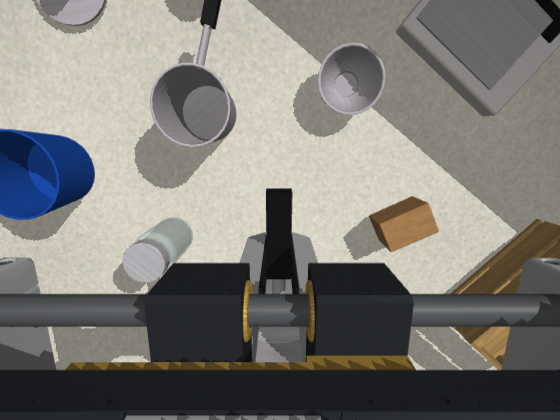

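```bash
python3 - <<'E'
from h import *
s=load('w3'); o=robot.get_obs(); z=o['tool_pos'][2]+.0232
a=ray(s,279,188.5,z); p=o['tool_pos']; d=a-p; ps=o['ee_rot'][2]
x=np.array([np.cos(ps),np.sin(ps)]); zt=np.array([-x[1],x[0]])
print(d, 'toolx',d[:2]@x,'toolz',d[:2]@zt)
# large pan from new top image
t=load('top1'); 
b=bars(t,dict(L=(180,168,196,192,.097)))
print(b)
E
```

```text
[0.03197132 0.02705581 0.0232    ] toolx 0.0015674216736413522 toolz 0.041853613795617695
{'L': (array([0.5688017 , 0.32238347]), array([-0.99662014,  0.082148  ]), 40, array([0.00894283, 0.04642926]))}
```

```bash
python3 plan.py .46 .14 .25 0
```

```text
delta [-359.    -2.8  201.2] yaw -0.831 | t 4.75 pos [ 0.5534 -0.2608  0.2455] psi -47.6 q6 0.3 F [-0.6 -0.1 -2.8] w 0.0137
```

```bash
python3 -m handwheel '[{"delta_pos":[-11,0,6],"yaw":-0.03},{"delta_pos":[-36,0,20],"yaw":-0.08},{"delta_pos":[-72,0,40],"yaw":-0.17},{"delta_pos":[-111,0,62],"yaw":-0.26},{"delta_pos":[-151,0,85],"yaw":-0.35},{"delta_pos":[-194,0,109],"yaw":-0.45},{"delta_pos":[-237,0,133],"yaw":-0.55},{"delta_pos":[-276,0,155],"yaw":-0.64},{"delta_pos":[-312,0,175],"yaw":-0.72},{"delta_pos":[-341,0,191],"yaw":-0.79},{"delta_pos":[-359,0,201],"yaw":-0.831},{"delta_pos":[-359,0,201],"yaw":-0.831}]'
python3 -m handwheel '[{"delta_pos":[0,0,0],"yaw":0},{"delta_pos":[0,0,0],"yaw":0}]'
python3 - <<'E'
from h import *
s=snap('wrist','w4');s=snap('top','top4')
E
python3 plan.py .46 .14 .25 0
```

```text
time: 5.95
tool_pos: [0.4587, 0.142, 0.2475]
ee_rot: [-1.57, 0.003, 0.006]
wrist_force: [0.7, -1.3, -1.3]
width: 0.0132
time: 6.15
tool_pos: [0.4606, 0.1385, 0.2483]
ee_rot: [-1.571, 0.001, -0.001]
wrist_force: [0.0, -1.0, -1.8]
width: 0.0136
delta [-0.9 -1.3  1.7] yaw -0.002 | t 6.25 pos [0.4609 0.1383 0.2487] psi -0.1 q6 0.18 F [ 0.4 -0.5 -1.1] w 0.0142
```

View pics/w4.png

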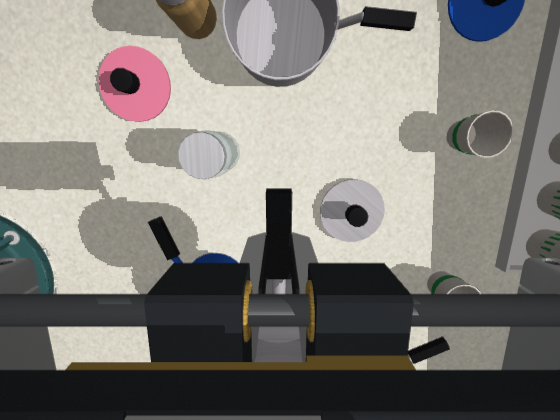

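Wrist view: the large pan's rim bottom is near (280,78), its bar runs (362,12)-(416,22), the lid is centred at (352,210) with its knob at (357,216), and a jar cap is at (202,155). I'll measure from these.

```bash
python3 - <<'E'
from h import *
s=load('w4')
c,d,n,w=bars(s,dict(L=(358,0,420,35,.097)))['L']
if d[0]<0:d=-d
print('bar',c.round(4),np.degrees(np.arctan2(d[1],d[0])).round(1),n,w.round(4),'axis',(c-.105*d).round(4))
# rim: outer-bottom edge pts by eye/gradient
im=cv2.convertScaleAbs(s['image'][0:100,200:430,::-1]);cv2.imwrite('pics/w4c.png',cv2.resize(im,None,fx=3,fy=3,interpolation=cv2.INTER_CUBIC))
# lid circle
print('jar cap',ray(s,202,155,.11),'knob top',ray(s,357,216,.044))
hs=cv2.HoughCircles(cv2.medianBlur(cv2.cvtColor(s['image'],cv2.COLOR_RGB2GRAY),5)[160:260,300:400],cv2.HOUGH_GRADIENT_ALT,1,10,param1=80,param2=.6,minRadius=26,maxRadius=38);print(hs)
E
```

```text
bar [0.571 0.323] -5.0 938 [0.0162 0.0516] axis [0.4664 0.3322]
jar cap [0.37979544 0.18974864 0.11      ] knob top [0.56685598 0.10502844 0.044     ]
[[[51.      50.      32.41775]]]
```

View pics/w4c.png

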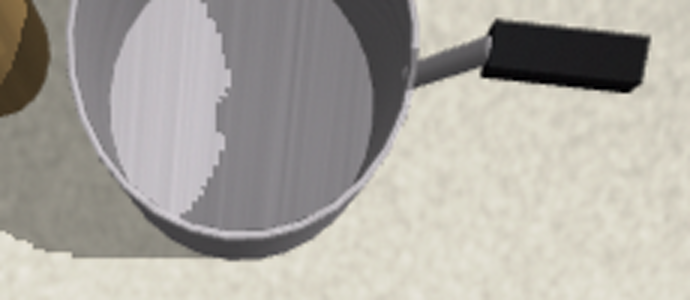

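```bash
python3 - <<'E'
from h import *
from scipy.optimize import least_squares
s=load('w4')
P=np.array([ray(s,200+x/3,y/3,.07)[:2] for x,y in [(69,40),(80,90),(107,150),(150,200),(200,229),(245,238),(300,228),(350,196),(390,145),(412,85)]])
f=least_squares(lambda q:np.hypot(*(P-q).T)-.064,[.465,.33]);print(f.x,f.fun.round(4))
for x,y in[(497,18),(650,36),(632,84),(485,68)]: print(ray(s,200+x/3,y/3,.097)[:2].round(4))
E
```

```text
[0.46548517 0.33720453] [-0.0001 -0.0015 -0.0017 -0.0006  0.0006  0.0014  0.0011 -0.0001 -0.0013
 -0.0023]
[0.548  0.3343]
[0.5991 0.3289]
[0.5946 0.3146]
[0.5449 0.3195]
```

```bash
python3 plan.py .4342 .4204 .25 20
```

```text
delta [-27.2  -1.4 282. ] yaw -0.351 | t 6.25 pos [0.4609 0.1383 0.2487] psi -0.1 q6 0.18 F [ 0.4 -0.5 -1.1] w 0.0142
```

```bash
python3 -m handwheel '[{"delta_pos":[-2,0,12],"yaw":-0.02},{"delta_pos":[-4,0,40],"yaw":-0.05},{"delta_pos":[-8,0,75],"yaw":-0.1},{"delta_pos":[-12,0,115],"yaw":-0.15},{"delta_pos":[-16,0,155],"yaw":-0.2},{"delta_pos":[-20,0,195],"yaw":-0.25},{"delta_pos":[-23,0,230],"yaw":-0.29},{"delta_pos":[-26,0,258],"yaw":-0.33},{"delta_pos":[-27,0,275],"yaw":-0.351},{"delta_pos":[-27,0,282],"yaw":-0.351},{"delta_pos":[-27,0,282],"yaw":-0.351},{"delta_pos":[-27,0,282],"yaw":-0.351}]'
python3 - <<'E'
from h import *
s=snap('scene','s5');t=snap('top','t5')
cv2.imwrite('pics/s5c.png',cv2.resize(s['image'][200:420,250:500,::-1],None,fx=3,fy=2.7))
cv2.imwrite('pics/t5c.png',cv2.resize(cv2.convertScaleAbs(t['image'][130:280,60:260,::-1],alpha=1.5),None,fx=4,fy=4,interpolation=cv2.INTER_CUBIC))
E
python3 plan.py .4342 .4204 .25 20
```

```text
time: 7.45
tool_pos: [0.4342, 0.4203, 0.2492]
ee_rot: [-1.571, 0.0, 0.349]
wrist_force: [-0.9, -0.1, -1.7]
width: 0.0138
delta [-0.  -0.5  0.3] yaw 0.0 | t 7.55 pos [0.4343 0.4201 0.2495] psi 20.0 q6 0.33 F [ 0.3 -0.6 -1.1] w 0.0139
```

View pics/s5.png

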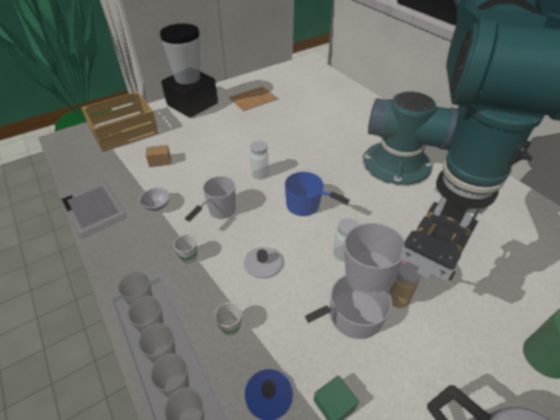

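View pics/t5c.png

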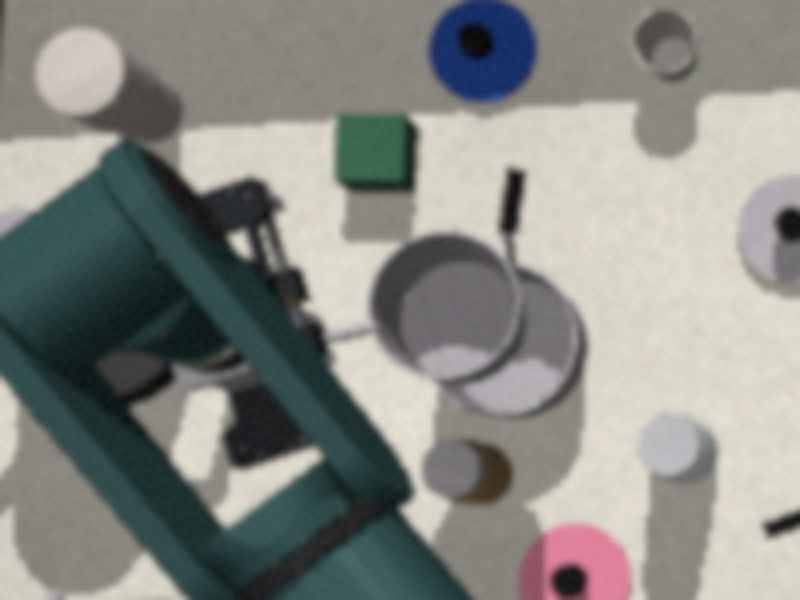

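```bash
python3 - <<'E'
from h import *
t=load('t5')
print(rim(t,171.5,206.5,19,.26), .054*445/(1.497-.26))
for p in [(371,306),(525,306),(446,233),(446,382)]: print(ray(t,60+(p[0]+.5)/4-.5,130+(p[1]+.5)/4-.5,.26))
print(rim(t,185.5,215,20,.07))
print(proj(t,[.466,.333,.07]),proj(t,[.466,.333,.26]), proj(load('s5'),[.466,.333,.26]),proj(load('s5'),[.466,.333,.07]))
s=load('s5');print('scene M',rim(s,373,255,30,.26))
E
```

```text
[(array([169.88, 206.38,  18.3 ], dtype=float32), array([0.4622, 0.3306]))] 19.42603071948262
[0.46196021 0.38007543 0.26      ]
[0.46400729 0.27139194 0.26      ]
[0.51501764 0.32979638 0.26      ]
[0.40932427 0.32435269 0.26      ]
[]
[184.58441908 213.08440307] [169.09860361 205.01542602] [375.29393942 240.39775661] [358.58241325 297.48836062]
scene M []
```

View pics/s5c.png

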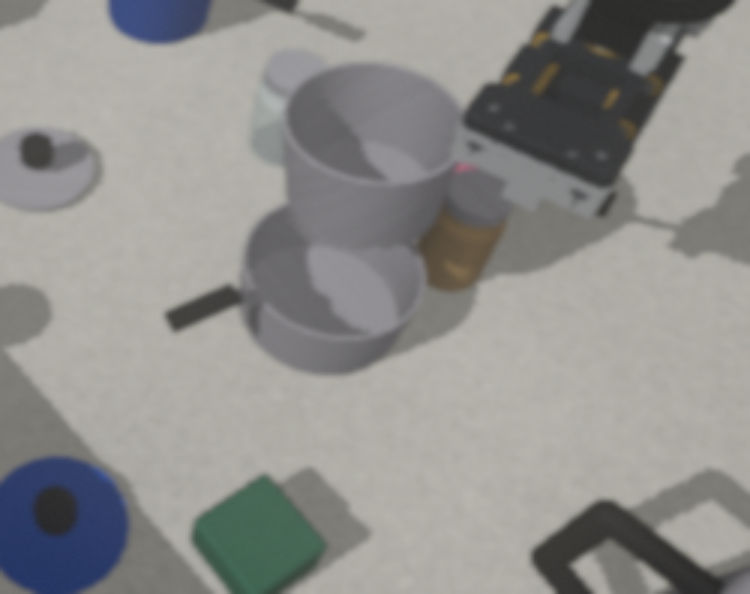

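```bash
python3 -m handwheel '[{"delta_pos":[-1,20,0],"yaw":0},{"delta_pos":[-1,50,0],"yaw":0},{"delta_pos":[-1,80,0],"yaw":0},{"delta_pos":[-1,97,0],"yaw":0},{"delta_pos":[-1,97,0],"yaw":0},{"delta_pos":[-1,97,0],"yaw":0}]'
python3 - <<'E'
from h import *
s=snap('scene','s6');t=snap('top','t6')
cv2.imwrite('pics/s6c.png',cv2.resize(s['image'][220:370,290:450,::-1],None,fx=4,fy=4,interpolation=cv2.INTER_CUBIC))
cv2.imwrite('pics/t6c.png',cv2.resize(cv2.convertScaleAbs(t['image'][170:260,130:230,::-1],alpha=1.5),None,fx=6,fy=6,interpolation=cv2.INTER_CUBIC))
E
python3 plan.py .4342 .4204 .25 20
```

```text
time: 8.15
tool_pos: [0.4333, 0.4204, 0.1528]
ee_rot: [-1.571, -0.001, 0.35]
wrist_force: [-0.6, 0.2, -2.3]
width: 0.0141
delta [  0.3 -95.6  -0.8] yaw 0.001 | t 8.25 pos [0.4339 0.4213 0.1544] psi 20.1 q6 0.33 F [-0.3  0.  -2.5] w 0.0137
```

View pics/s6c.png

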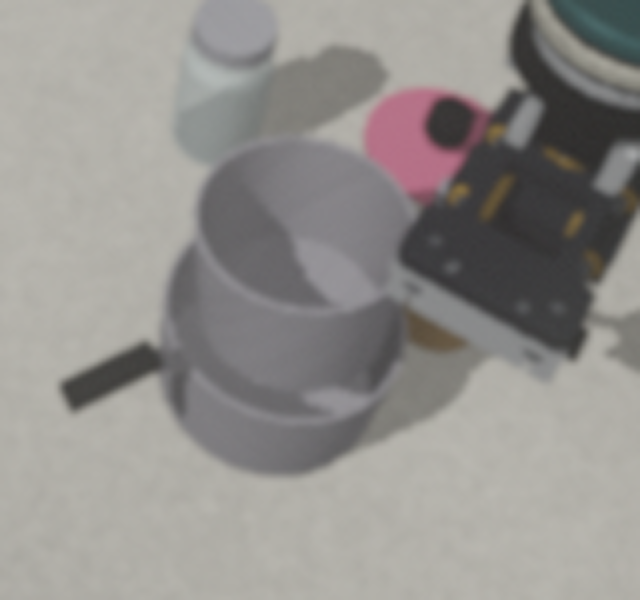

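View pics/t6c.png

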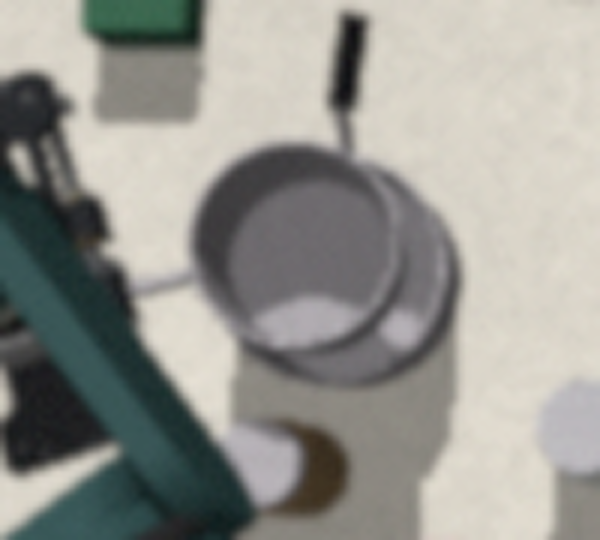

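```bash
python3 - <<'E'
from h import *
t=load('t6')
print(ray(t,179.2,210.75,.163),ray(t,186.2,213.75,.07))
s=load('s6')
f=lambda x,y:(290+(x+.5)/4-.5,220+(y+.5)/4-.5)
# scene: leftmost/rightmost, top/bottom of rims
from scipy.optimize import least_squares
def fit(pts,z,r):
    P=np.array([ray(s,*f(*p),z)[:2] for p in pts]); q=least_squares(lambda q:np.hypot(*(P-q).T)-r,[.466,.333]); return q.x,q.fun.round(4)
print(fit([(198,205),(220,165),(290,138),(350,155),(395,195),(210,245),(250,290),(310,309),(360,300)],.163,.054))
print(fit([(163,310),(165,345),(190,380),(240,412),(300,422),(350,410),(385,380),(403,340)],.07,.064))
E
```

```text
[0.46202431 0.32776871 0.163     ] [0.46393051 0.32765069 0.07      ]
(array([0.46944764, 0.33750917]), array([-0.0022, -0.0044, -0.0047, -0.0062, -0.0063, -0.0039, -0.0035,
       -0.0049, -0.0067]))
(array([0.46438872, 0.33305797]), array([-0.0032,  0.0012,  0.0013,  0.0006, -0.0004, -0.0008, -0.0012,
        0.0004]))
```

```bash
python3 -m handwheel '[{"delta_pos":[-2,15,-1],"yaw":0},{"delta_pos":[-2,35,-1],"yaw":0},{"delta_pos":[-2,55,-1],"yaw":0},{"delta_pos":[-2,68,-1],"yaw":0},{"delta_pos":[-2,72,-1],"yaw":0},{"delta_pos":[-2,72,-1],"yaw":0}]'; python3 -m handwheel '[{"delta_pos":[0,3,0],"yaw":0},{"delta_pos":[0,5,0],"yaw":0},{"delta_pos":[0,5,0],"yaw":0}]'
python3 -m handwheel '[{"delta_pos":[0,2,0],"yaw":0},{"delta_pos":[0,2,0],"yaw":0}]'
```

```text
time: 8.85
tool_pos: [0.4314, 0.4192, 0.0806]
ee_rot: [-1.571, -0.0, 0.351]
wrist_force: [-0.5, -0.8, -0.3]
width: 0.014
time: 9.15
tool_pos: [0.4317, 0.4203, 0.0762]
ee_rot: [-1.569, -0.002, 0.351]
wrist_force: [-1.9, 2.6, 3.6]
width: 0.0137
time: 9.35
tool_pos: [0.4317, 0.42, 0.074]
ee_rot: [-1.57, -0.002, 0.351]
wrist_force: [-1.6, 3.3, 4.7]
width: 0.014
```

```bash
python3 -m handwheel '[{"delta_pos":[0,0,0],"yaw":0},{"delta_pos":[0,0,0],"yaw":0},{"delta_pos":[0,0,0],"yaw":0}]' 170
python3 -m handwheel '[{"delta_pos":[0,-20,0],"yaw":0},{"delta_pos":[0,-60,0],"yaw":0},{"delta_pos":[0,-100,0],"yaw":0},{"delta_pos":[0,-130,0],"yaw":0},{"delta_pos":[0,-150,0],"yaw":0},{"delta_pos":[0,-150,0],"yaw":0}]'
python3 - <<'E'
from h import *
s=snap('scene','s7')
cv2.imwrite('pics/s7c.png',cv2.resize(s['image'][220:370,290:450,::-1],None,fx=4,fy=4,interpolation=cv2.INTER_CUBIC))
E
python3 plan.py .66 -.0726 .2 116
```

```text
time: 9.65
tool_pos: [0.4313, 0.4184, 0.0721]
ee_rot: [-1.572, 0.002, 0.351]
wrist_force: [-0.6, -0.2, -0.8]
width: 0.0305
time: 10.25
tool_pos: [0.4328, 0.42, 0.227]
ee_rot: [-1.569, -0.007, 0.351]
wrist_force: [0.1, -0.7, -0.3]
width: 0.0313
delta [  45.    24.1 -540.5] yaw -1.674 | t 10.3 pos [0.432  0.4195 0.2242] psi 20.1 q6 0.33 F [-0.4  0.  -0.7] w 0.0314
```

View pics/s7c.png

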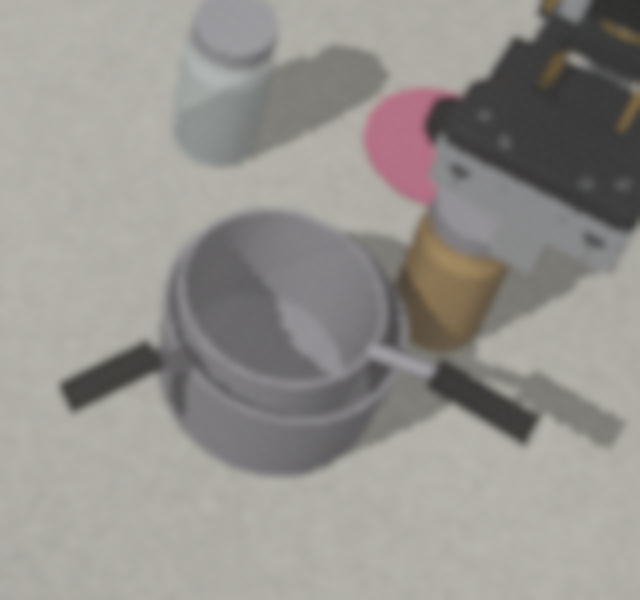

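```bash
python3 -m handwheel '[{"delta_pos":[3,24,-45],"yaw":-0.14},{"delta_pos":[8,24,-95],"yaw":-0.28},{"delta_pos":[12,24,-145],"yaw":-0.42},{"delta_pos":[16,24,-195],"yaw":-0.56},{"delta_pos":[20,24,-245],"yaw":-0.7},{"delta_pos":[25,24,-295],"yaw":-0.84},{"delta_pos":[29,24,-345],"yaw":-0.98},{"delta_pos":[33,24,-395],"yaw":-1.12},{"delta_pos":[37,24,-445],"yaw":-1.26},{"delta_pos":[41,24,-490],"yaw":-1.4},{"delta_pos":[44,24,-525],"yaw":-1.55},{"delta_pos":[45,24,-540],"yaw":-1.674}]' 140
python3 -m handwheel '[{"delta_pos":[0,0,0],"yaw":0},{"delta_pos":[0,0,0],"yaw":0},{"delta_pos":[0,0,0],"yaw":0}]'
python3 - <<'E'
from h import *
s=snap('wrist','w8')
print(proj(s,[.663,-.0726,.089]))
E
python3 plan.py .66 -.0726 .2 116
```

```text
time: 11.5
tool_pos: [0.659, -0.0773, 0.1946]
ee_rot: [-1.565, -0.002, 2.025]
wrist_force: [-0.4, 1.7, 0.3]
width: 0.0423
time: 11.8
tool_pos: [0.6585, -0.0706, 0.1982]
ee_rot: [-1.57, -0.002, 2.025]
wrist_force: [-1.2, -0.3, 0.1]
width: 0.0424
[274.59809708 210.1070604 ]
delta [-2.5 -1.2 -0.2] yaw 0.001 | t 11.85 pos [ 0.6587 -0.0705  0.1988] psi 116.1 q6 -2.22 F [0.7 0.5 0.7] w 0.0425
```

View pics/w8.png

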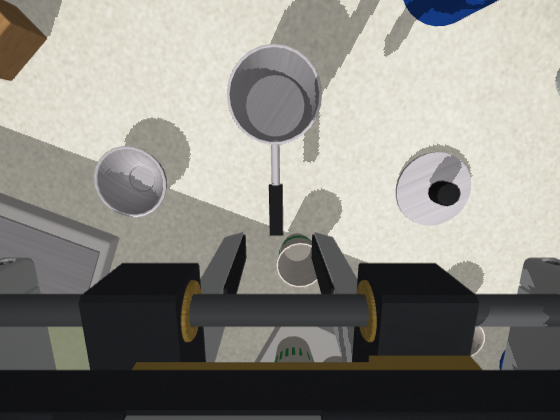

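```bash
python3 - <<'E'
from h import *
s=load('w8')
c,d,n,w=bars(s,dict(S=(262,178,290,238,.089)))['S']
if d[0]<0:d=-d
print(c.round(4),np.degrees(np.arctan2(d[1],d[0])).round(1),n,w.round(4),'axis',c-.105*d)
c2=c-.014*d; print('target',c2)
P=np.array([ray(s,u,v,.09)[:2] for u,v in[(228,95),(321,95),(274,45),(275,144)]]);print(P.round(4),P.mean(0))
print('cup mouth',ray(s,297,262,.06))
print('inner end',ray(s,276,184,.089),'outer',ray(s,276,236,.089))
E
```

```text
[ 0.6622 -0.0722] 26.9 613 [0.0126 0.0517] axis [ 0.56851467 -0.11960824]
target [ 0.64970138 -0.07850206]
[[ 0.5834 -0.1587]
 [ 0.5459 -0.0817]
 [ 0.5273 -0.1388]
 [ 0.6041 -0.1006]] [ 0.56519047 -0.11993964]
cup mouth [ 0.71378359 -0.01953271  0.06      ]
inner end [ 0.63848138 -0.08290865  0.089     ] outer [ 0.68710367 -0.05934529  0.089     ]
```

```bash
python3 plan.py .6497 -.0785 .066 116.7
```

```text
delta [ -3.4 132.8  11.5] yaw -0.011 | t 11.85 pos [ 0.6587 -0.0705  0.1988] psi 116.1 q6 -2.22 F [0.7 0.5 0.7] w 0.0425
```

```bash
python3 -m handwheel '[{"delta_pos":[-3,35,11],"yaw":-0.01},{"delta_pos":[-3,75,11],"yaw":-0.01},{"delta_pos":[-3,110,11],"yaw":-0.01},{"delta_pos":[-3,131,11],"yaw":-0.01},{"delta_pos":[-3,131,11],"yaw":-0.01},{"delta_pos":[-3,131,11],"yaw":-0.01}]'; python3 -m handwheel '[{"delta_pos":[0,0,0],"yaw":0},{"delta_pos":[0,0,0],"yaw":0},{"delta_pos":[0,0,0],"yaw":0},{"delta_pos":[0,0,0],"yaw":0},{"delta_pos":[0,0,0],"yaw":0}]' 255
python3 -m handwheel '[{"delta_pos":[0,-10,0],"yaw":0},{"delta_pos":[0,-40,0],"yaw":0},{"delta_pos":[0,-80,0],"yaw":0},{"delta_pos":[0,-120,0],"yaw":0},{"delta_pos":[0,-160,0],"yaw":0},{"delta_pos":[0,-190,0],"yaw":0},{"delta_pos":[0,-200,0],"yaw":0},{"delta_pos":[0,-200,0],"yaw":0},{"delta_pos":[0,-200,0],"yaw":0}]'
python3 -c "
from h import *
snap('wrist','w9');snap('scene','s9');snap('top','t9')"; python3 plan.py .45 .23 .265 -10
```

```text
time: 12.45
tool_pos: [0.6508, -0.0786, 0.0688]
ee_rot: [-1.571, 0.0, 2.036]
wrist_force: [-0.1, 0.2, -0.1]
width: 0.0425
time: 12.95
tool_pos: [0.6512, -0.0796, 0.0689]
ee_rot: [-1.572, 0.0, 2.035]
wrist_force: [-0.4, 1.7, 2.1]
width: 0.0132
time: 13.85
tool_pos: [0.6502, -0.0797, 0.2657]
ee_rot: [-1.568, -0.002, 2.035]
wrist_force: [-0.0, -0.5, -1.2]
width: 0.0137
delta [366.3   1.3  40.1] yaw 2.21 | t 14.0 pos [ 0.6499 -0.0796  0.2649] psi 116.6 q6 -2.24 F [-0.5  0.5 -1.7] w 0.0138
```

View pics/w9.png

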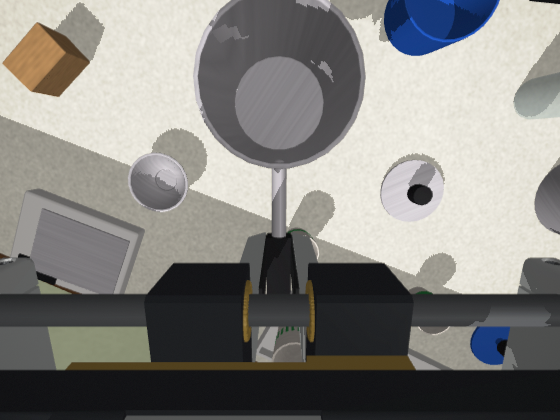

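View pics/s9.png

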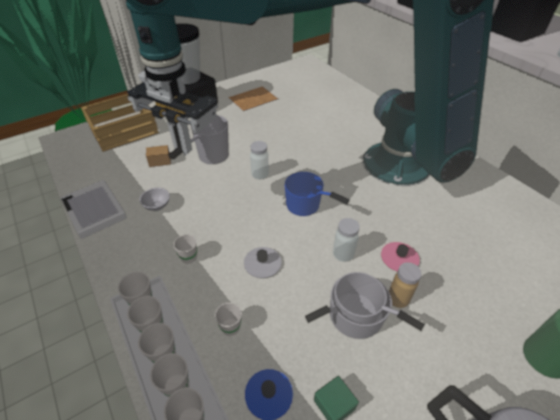

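```bash
python3 - <<'E'
from h import *
s=load('w9'); o=robot.get_obs(); p=o['tool_pos'];ps=o['ee_rot'][2]
x=np.array([np.cos(ps),np.sin(ps)]); zt=np.array([-x[1],x[0]])
z=p[2]+.0211
from scipy.optimize import least_squares
P=np.array([ray(s,u,v,z)[:2] for u,v in[(194,75),(365,78),(279,168),(220,142),(338,142)]])
f=least_squares(lambda q:np.hypot(*(P-q).T)-.044,P.mean(0));c=f.x
print('small axis rel',(c-p[:2])@x,(c-p[:2])@zt,f.fun.round(4))
t=load('t9'); b=bars(t,dict(L=(180,168,196,192,.097),M=(145,212,175,240,.097)))
for k,(c,d,n,w) in b.items(): print(k,c,np.degrees(np.arctan2(d[1],d[0])),n,w)
cv2.imwrite('pics/t9c.png',cv2.resize(cv2.convertScaleAbs(t['image'][165:260,130:245,::-1],alpha=1.5),None,fx=6,fy=6,interpolation=cv2.INTER_CUBIC))
E
```

```text
small axis rel 0.0002315551795693431 0.09535729302014156 [-0.001  -0.0008  0.0003 -0.0001 -0.0004]
L [0.56938674 0.32229102] 174.95351408515174 41 [0.00888009 0.04768125]
M [0.42672179 0.43099666] 110.11401624780112 36 [0.00818919 0.04543882]
```

View pics/t9c.png

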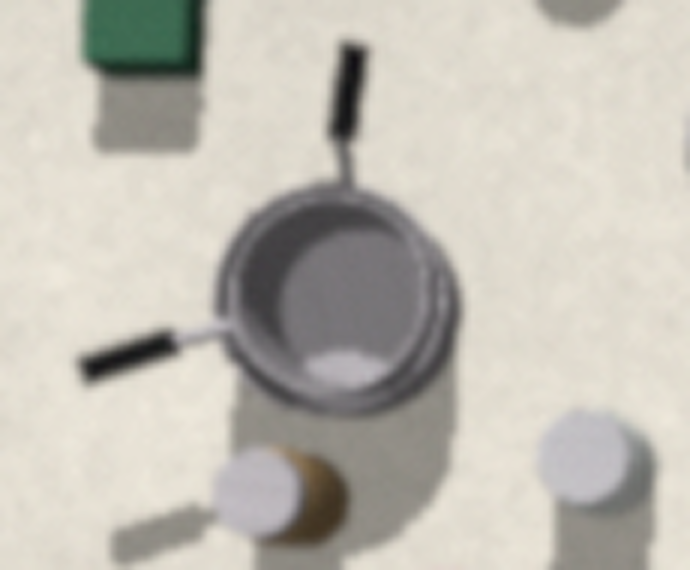

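```bash
python3 plan.py .4441 .2405 .265 -12
```

```text
delta [378.4   1.4  40.7] yaw 2.244 | t 14.0 pos [ 0.6499 -0.0796  0.2649] psi 116.6 q6 -2.24 F [-0.5  0.5 -1.7] w 0.0138
```

```bash
python3 -m handwheel '[{"delta_pos":[8,0,1],"yaw":0.04},{"delta_pos":[24,0,3],"yaw":0.13},{"delta_pos":[45,0,5],"yaw":0.25},{"delta_pos":[68,0,7],"yaw":0.38},{"delta_pos":[91,0,10],"yaw":0.51},{"delta_pos":[114,0,12],"yaw":0.65},{"delta_pos":[137,0,15],"yaw":0.79},{"delta_pos":[160,0,17],"yaw":0.93},{"delta_pos":[183,0,20],"yaw":1.07},{"delta_pos":[206,0,22],"yaw":1.21},{"delta_pos":[226,0,24],"yaw":1.33},{"delta_pos":[240,0,26],"yaw":1.42}]'
python3 -m handwheel '[{"delta_pos":[0,0,0],"yaw":0},{"delta_pos":[0,0,0],"yaw":0}]'
python3 plan.py .4441 .2405 .265 -12
```

```text
time: 15.2
tool_pos: [0.5186, 0.1241, 0.2666]
ee_rot: [-1.57, 0.003, 0.612]
wrist_force: [0.2, -0.2, -1.7]
width: 0.0137
time: 15.4
tool_pos: [0.5198, 0.1228, 0.2671]
ee_rot: [-1.571, 0.002, 0.617]
wrist_force: [1.0, -0.1, -1.7]
width: 0.0138
delta [  6.4   2.1 139.8] yaw 0.827 | t 15.4 pos [0.5198 0.1228 0.2671] psi 35.4 q6 -0.49 F [ 1.  -0.1 -1.7] w 0.0138
```

```bash
python3 -m handwheel '[{"delta_pos":[0,0,8],"yaw":0.05},{"delta_pos":[1,0,28],"yaw":0.16},{"delta_pos":[2,0,50],"yaw":0.29},{"delta_pos":[3,0,73],"yaw":0.43},{"delta_pos":[4,0,96],"yaw":0.57},{"delta_pos":[5,0,117],"yaw":0.69},{"delta_pos":[6,0,133],"yaw":0.78},{"delta_pos":[6,1,140],"yaw":0.827},{"delta_pos":[6,1,140],"yaw":0.827},{"delta_pos":[6,1,140],"yaw":0.827},{"delta_pos":[6,1,140],"yaw":0.827}]'
python3 - <<'E'
from h import *
s=snap('wrist','w10');s=snap('scene','s10');t=snap('top','t10')
cv2.imwrite('pics/s10c.png',cv2.resize(s['image'][190:370,270:460,::-1],None,fx=4,fy=3.3,interpolation=cv2.INTER_CUBIC))
cv2.imwrite('pics/t10c.png',cv2.resize(cv2.convertScaleAbs(t['image'][165:260,130:245,::-1],alpha=1.5),None,fx=6,fy=6,interpolation=cv2.INTER_CUBIC))
E
python3 plan.py .4441 .2405 .265 -12
```

```text
time: 16.5
tool_pos: [0.4447, 0.2402, 0.2668]
ee_rot: [-1.571, 0.0, -0.212]
wrist_force: [-0.2, -1.1, -1.5]
width: 0.0136
delta [-0.4  2.  -0.1] yaw -0.003 | t 16.65 pos [0.4445 0.2405 0.267 ] psi -12.2 q6 0.6 F [-0.3  0.6 -1.4] w 0.0137
```

View pics/s10c.png

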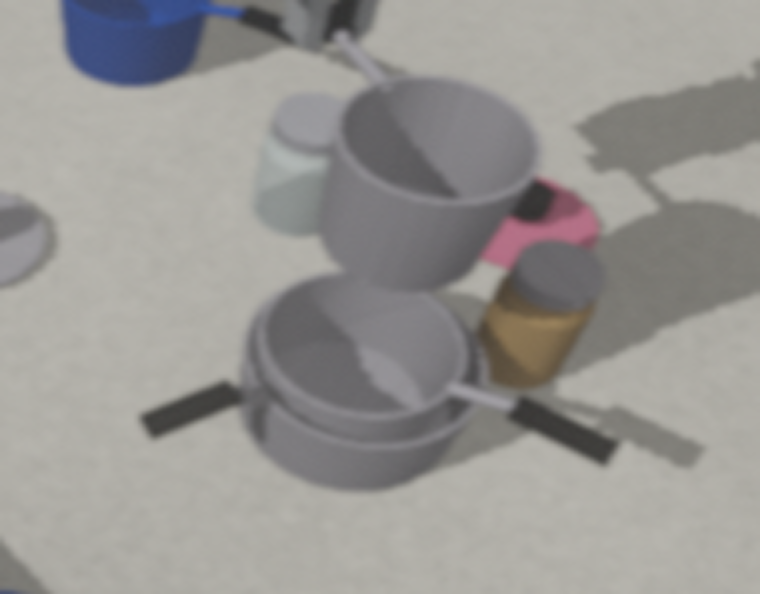

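View pics/t10c.png

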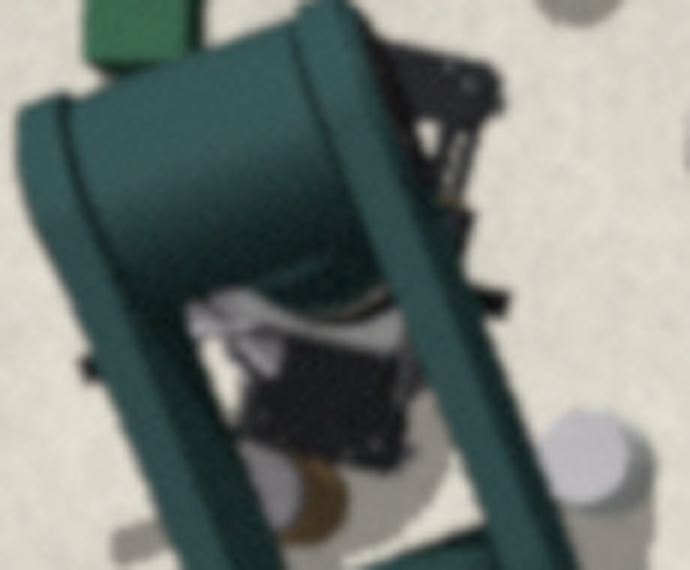

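View pics/w10.png

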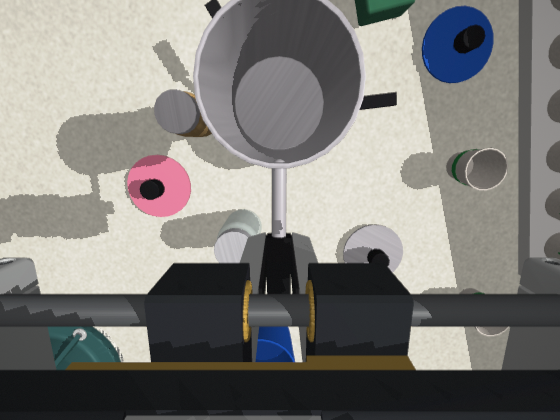

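```bash
cat >> h.py <<'E'
def ext(s,c,z,r):
    P=np.array([proj(s,[c[0]+r*np.cos(a),c[1]+r*np.sin(a),z]) for a in np.linspace(0,6.283,60)])
    return P.min(0).round(1),P.max(0).round(1),((P.min(0)+P.max(0))/2).round(1)
E
python3 - <<'E'
from h import *
s=load('s10');c=(.4635,.332)
print(ext(s,c,.288,.044)); print(ext(s,c,.084,.054))
for d in [(.01,0),(0,.01)]: print(ext(s,(c[0]+d[0],c[1]+d[1]),.288,.044)[2])
E
```

```text
(array([352.9, 210.3]), array([405.7, 249.4]), array([379.3, 229.9]))
(array([334.2, 271.5]), array([386.7, 316.7]), array([360.4, 294.1]))
[374.9 232.3]
[383.5 233.7]
```

```bash
python3 -m handwheel '[{"delta_pos":[0,20,0],"yaw":0},{"delta_pos":[0,50,0],"yaw":0},{"delta_pos":[0,80,0],"yaw":0},{"delta_pos":[0,100,0],"yaw":0},{"delta_pos":[0,100,0],"yaw":0},{"delta_pos":[0,100,0],"yaw":0}]'
python3 - <<'E'
from h import *
s=snap('wrist','w11');s=snap('scene','s11');o=robot.get_obs();print(o['tool_pos'])
cv2.imwrite('pics/s11c.png',cv2.resize(s['image'][220:370,290:450,::-1],None,fx=4,fy=4,interpolation=cv2.INTER_CUBIC))
c=(.4635,.332);z=o['tool_pos'][2]+.0211
a=ext(s,c,z,.044); b=ext(s,c,.084,.054)
for e in a+b: print((e-[290,220])*4)
E
```

```text
time: 17.25
tool_pos: [0.4444, 0.2409, 0.1675]
ee_rot: [-1.571, -0.0, -0.212]
wrist_force: [0.3, 0.0, -0.8]
width: 0.0138
[0.44522787 0.24131453 0.16907335]
[222.   98.8]
[412.  251.2]
[316.8 175.2]
[176.8 206. ]
[386.8 386.8]
[281.6 296.4]
```

View pics/s11c.png

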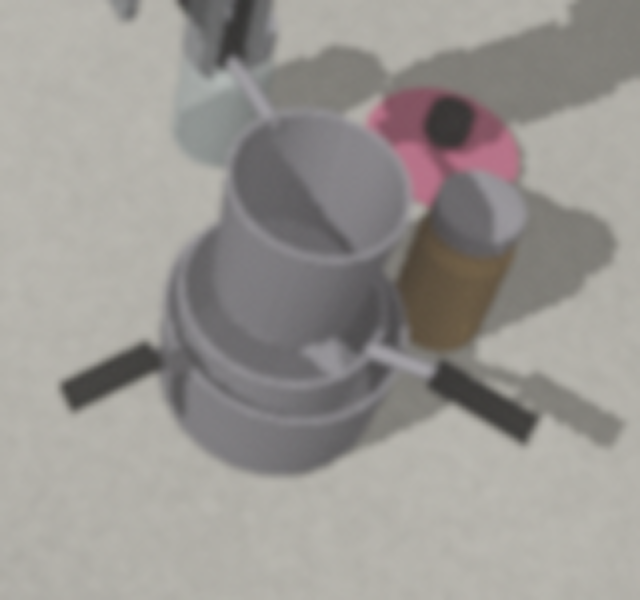

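View pics/w11.png

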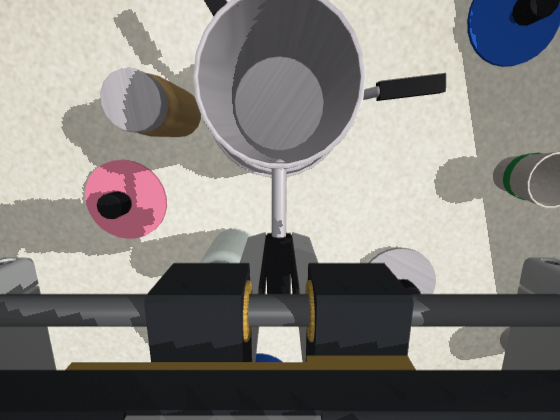

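```bash
python3 -m handwheel '[{"delta_pos":[-2,15,-1],"yaw":0},{"delta_pos":[-2,35,-1],"yaw":0},{"delta_pos":[-2,55,-1],"yaw":0},{"delta_pos":[-2,72,-1],"yaw":0},{"delta_pos":[-2,82,-1],"yaw":0},{"delta_pos":[-2,84,-1],"yaw":0},{"delta_pos":[-2,84,-1],"yaw":0}]'; python3 -m handwheel '[{"delta_pos":[0,3,0],"yaw":0},{"delta_pos":[0,5,0],"yaw":0},{"delta_pos":[0,5,0],"yaw":0}]'
python3 -m handwheel '[{"delta_pos":[0,2,0],"yaw":0},{"delta_pos":[0,2,0],"yaw":0}]'
```

```text
time: 18.05
tool_pos: [0.4421, 0.2405, 0.0833]
ee_rot: [-1.571, -0.0, -0.212]
wrist_force: [0.1, -0.6, -1.5]
width: 0.0138
time: 18.35
tool_pos: [0.4424, 0.2406, 0.0785]
ee_rot: [-1.57, -0.001, -0.212]
wrist_force: [-0.1, -0.2, -0.9]
width: 0.0137
time: 18.55
tool_pos: [0.4426, 0.2405, 0.0771]
ee_rot: [-1.57, -0.002, -0.212]
wrist_force: [-0.1, -0.8, 1.7]
width: 0.0138
```

```bash
python3 -m handwheel '[{"delta_pos":[0,1,0],"yaw":0},{"delta_pos":[0,1,0],"yaw":0}]';python3 -m handwheel '[{"delta_pos":[0,0,0],"yaw":0},{"delta_pos":[0,0,0],"yaw":0},{"delta_pos":[0,0,0],"yaw":0}]' 170
python3 -m handwheel '[{"delta_pos":[0,-20,0],"yaw":0},{"delta_pos":[0,-60,0],"yaw":0},{"delta_pos":[0,-100,0],"yaw":0},{"delta_pos":[0,-130,0],"yaw":0},{"delta_pos":[0,-150,0],"yaw":0},{"delta_pos":[0,-150,0],"yaw":0}]'
python3 - <<'E'
from h import *
s=snap('scene','s12')
cv2.imwrite('pics/s12c.png',cv2.resize(s['image'][220:370,290:450,::-1],None,fx=4,fy=4,interpolation=cv2.INTER_CUBIC))
s=snap('wrist','w12')
E
python3 plan.py .566 .103 .2 0
```

```text
time: 18.75
tool_pos: [0.4427, 0.2402, 0.0769]
ee_rot: [-1.571, -0.002, -0.212]
wrist_force: [-1.8, -2.4, 7.8]
width: 0.0133
time: 19.05
tool_pos: [0.4418, 0.2406, 0.0748]
ee_rot: [-1.571, 0.001, -0.212]
wrist_force: [-0.8, -0.1, 0.3]
width: 0.0307
time: 19.65
tool_pos: [0.4436, 0.2413, 0.2287]
ee_rot: [-1.566, -0.006, -0.212]
wrist_force: [0.4, -0.0, 1.2]
width: 0.0313
delta [ 150.3   24.3 -108.3] yaw -0.212 | t 19.75 pos [0.4418 0.2405 0.2243] psi -12.1 q6 0.6 F [-0.2 -0.9 -0.9] w 0.0316
```

View pics/s12c.png

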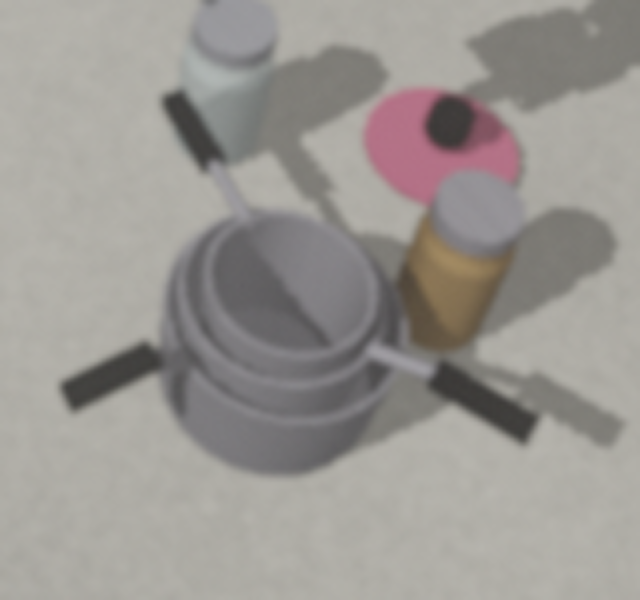

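View pics/w12.png

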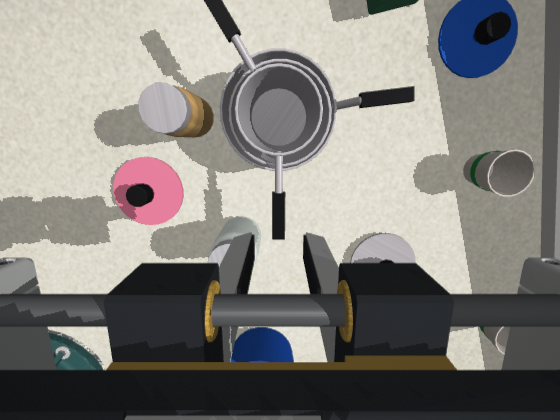

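Both pans are nested, with the handles fanned out: in the wrist view the bars are at (220,20), (385,97) and (279,215). Next I'll measure the mouth centre and the handle angles.

```bash
python3 - <<'E'
from h import *
s=load('w12')
cv2.imwrite('pics/w12c.png',cv2.resize(s['image'][30:190,200:360,::-1],None,fx=3.7,fy=3.7,interpolation=cv2.INTER_CUBIC))
b=bars(s,dict(L=(350,80,420,112,.097),M=(200,0,245,42,.097),S=(268,188,290,242,.097)))
for k,(c,d,n,w) in b.items(): print(k,c,np.degrees(np.arctan2(d[1],d[0])),n,w)
E
```

```text
L [0.57086993 0.32408003] 174.49481327623238 731 [0.01324795 0.05151303]
M [0.42995455 0.42587755] 112.08975741507761 595 [0.01302701 0.03644091]
S [0.44025037 0.22796277] 77.89484043563586 499 [0.01193312 0.05086919]
```

View pics/w12c.png

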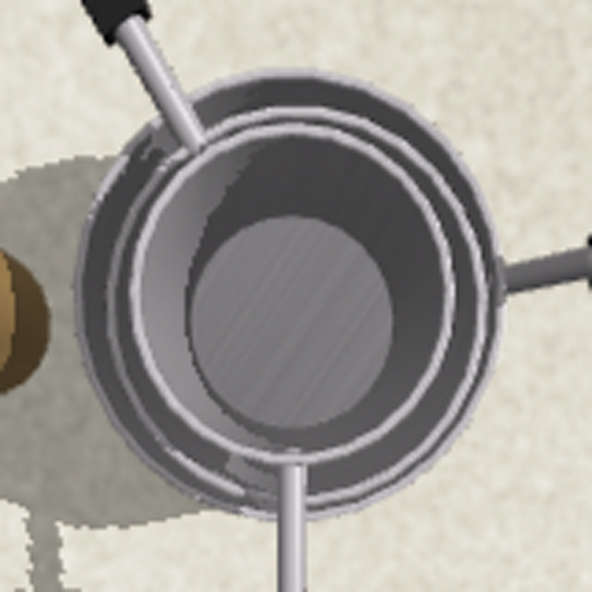

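```bash
python3 - <<'E'
from h import *
from scipy.optimize import least_squares
s=load('w12')
P=np.array([ray(s,200+(x+.5)/3.7-.5,30+(y+.5)/3.7-.5,.098)[:2] for x,y in[(131,290),(455,290),(293,122),(293,465),(180,165),(408,165),(172,420),(412,418)]])
f=least_squares(lambda q:np.hypot(*(P-q[:2]).T)-q[2],[.46,.33,.044]);print(f.x,f.fun.round(4))
print('S bar axis',np.array([.44025,.22796])+.105*np.array([.2097,.9778]))
E
python3 plan.py .566 .103 .2 -30
```

```text
[0.46394187 0.33380109 0.04452473] [-0.001  -0.0008 -0.0004 -0.0009  0.0004  0.0008  0.0013  0.0006]
S bar axis [0.4622685 0.330629 ]
delta [ 150.3   24.3 -108.3] yaw 0.312 | t 19.75 pos [0.4418 0.2405 0.2243] psi -12.1 q6 0.6 F [-0.2 -0.9 -0.9] w 0.0316
```

```bash
python3 -m handwheel '[{"delta_pos":[30,10,-22],"yaw":0},{"delta_pos":[65,20,-47],"yaw":0},{"delta_pos":[105,40,-75],"yaw":0},{"delta_pos":[140,60,-100],"yaw":0},{"delta_pos":[150,74,-108],"yaw":0},{"delta_pos":[150,74,-108],"yaw":0},{"delta_pos":[150,74,-108],"yaw":0}]' 90
python3 - <<'E'
from h import *
s=snap('wrist','w13'); print(proj(s,[.566,.103,.044]))
E
python3 plan.py .566 .103 .15 -12
```

```text
time: 20.45
tool_pos: [0.5646, 0.104, 0.1497]
ee_rot: [-1.571, 0.004, -0.212]
wrist_force: [0.6, -0.3, 0.1]
width: 0.0606
[279.80857585 209.60459487]
delta [ 1.2  1.1 -1.3] yaw -0.001 | t 20.5 pos [0.5651 0.1045 0.1511] psi -12.1 q6 0.29 F [ 0.4  0.4 -0.2] w 0.0608
```

View pics/w13.png

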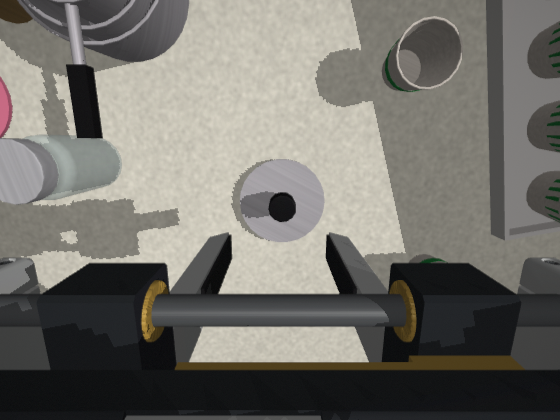

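```bash
python3 - <<'E'
from h import *
s=load('w13'); m=(s['image'].max(axis=2)<45)[185:230,262:300]
ys,xs=np.where(m);print(len(xs),xs.min()+262,xs.max()+262,ys.min()+185,ys.max()+185)
print(ray(s,(xs.min()+xs.max())/2+262,(ys.min()+ys.max())/2+185,.042)); print('flange',ray(s,281.5,200.5,.01))
E
```

```text
608 269 294 193 221
[0.56812351 0.10480049 0.042     ]
flange [0.56835522 0.10481672 0.01      ]
```

Both estimates agree, at (.568,.105).

```bash
python3 plan.py .5678 .1046 .019 -12
```

```text
delta [  2.8 132.1   0.6] yaw -0.001 | t 20.5 pos [0.5651 0.1045 0.1511] psi -12.1 q6 0.29 F [ 0.4  0.4 -0.2] w 0.0608
```

```bash
python3 -m handwheel '[{"delta_pos":[3,35,0],"yaw":0},{"delta_pos":[3,75,0],"yaw":0},{"delta_pos":[3,108,0],"yaw":0},{"delta_pos":[3,125,0],"yaw":0},{"delta_pos":[3,130,0],"yaw":0},{"delta_pos":[3,130,0],"yaw":0}]'; python3 -m handwheel '[{"delta_pos":[0,0,0],"yaw":0},{"delta_pos":[0,0,0],"yaw":0},{"delta_pos":[0,0,0],"yaw":0},{"delta_pos":[0,0,0],"yaw":0},{"delta_pos":[0,0,0],"yaw":0}]' 255
python3 -m handwheel '[{"delta_pos":[0,-10,0],"yaw":0},{"delta_pos":[0,-40,0],"yaw":0},{"delta_pos":[0,-80,0],"yaw":0},{"delta_pos":[0,-120,0],"yaw":0},{"delta_pos":[0,-160,0],"yaw":0},{"delta_pos":[0,-190,0],"yaw":0},{"delta_pos":[0,-200,0],"yaw":0},{"delta_pos":[0,-200,0],"yaw":0},{"delta_pos":[0,-200,0],"yaw":0}]'
python3 -c "
from h import *
snap('wrist','w14')"; python3 plan.py .4635 .333 .22 -12
```

```text
time: 21.1
tool_pos: [0.5686, 0.104, 0.0219]
ee_rot: [-1.57, -0.001, -0.21]
wrist_force: [-0.6, -0.7, 0.6]
width: 0.0612
time: 21.6
tool_pos: [0.5688, 0.1027, 0.0217]
ee_rot: [-1.57, -0.0, -0.212]
wrist_force: [-1.9, -0.1, 2.7]
width: 0.0275
time: 22.5
tool_pos: [0.568, 0.1025, 0.219]
ee_rot: [-1.572, 0.003, -0.212]
wrist_force: [-0.1, 0.5, -1.3]
width: 0.0272
delta [-150.4   -1.3  203.4] yaw -0.003 | t 22.55 pos [0.5677 0.1025 0.2183] psi -12.1 q6 0.29 F [-0.3 -0.3 -1.3] w 0.0276
```

View pics/w14.png

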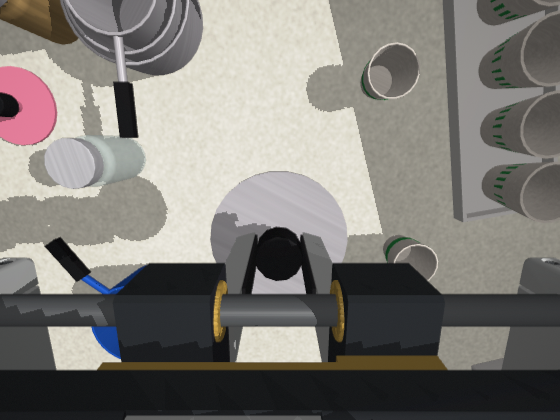

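```bash
python3 - <<'E'
from h import *
s=load('w14');o=robot.get_obs();p=o['tool_pos'];ps=o['ee_rot'][2]
x=np.array([np.cos(ps),np.sin(ps)]); zt=np.array([-x[1],x[0]])
c=ray(s,279,254,p[2]+.0213)[:2]-p[:2]; print('knob',c@x,c@zt)
# flange: left 211, right 347 at row ~232, top 171
zf=p[2]+.010-.0217
from scipy.optimize import least_squares
P=np.array([ray(s,u,v,zf)[:2] for u,v in[(211,232),(347,232),(279,171),(230,189),(328,189)]])
f=least_squares(lambda q:np.hypot(*(P-q).T)-.047,p[:2]);c=f.x-p[:2];print('flange',c@x,c@zt,f.fun.round(4))
E
```

```text
knob 0.001228526022223631 0.0031378595496497543
flange 0.0011700024326087972 0.0009636338225743891 [-0.0002 -0.0002 -0.0005  0.0004  0.0004]
```

```bash
python3 -m handwheel '[{"delta_pos":[-6,0,8],"yaw":0},{"delta_pos":[-22,0,30],"yaw":0},{"delta_pos":[-45,0,61],"yaw":0},{"delta_pos":[-72,0,97],"yaw":0},{"delta_pos":[-99,0,133],"yaw":0},{"delta_pos":[-124,0,167],"yaw":0},{"delta_pos":[-142,0,191],"yaw":0},{"delta_pos":[-150,0,202],"yaw":0},{"delta_pos":[-150,0,202],"yaw":0},{"delta_pos":[-150,0,202],"yaw":0},{"delta_pos":[-150,0,202],"yaw":0}]'
python3 plan.py .4627 .3316 .145 -12
```

```text
time: 23.65
tool_pos: [0.4654, 0.3303, 0.2208]
ee_rot: [-1.572, -0.0, -0.214]
wrist_force: [0.3, -0.0, -0.8]
width: 0.0275
delta [-2.9 75.8  0.7] yaw -0.005 | t 23.65 pos [0.4654 0.3303 0.2208] psi -12.3 q6 0.73 F [ 0.3 -0.  -0.8] w 0.0275
```

```bash
python3 -m handwheel '[{"delta_pos":[-3,25,1],"yaw":0},{"delta_pos":[-3,55,1],"yaw":0},{"delta_pos":[-3,74,1],"yaw":0},{"delta_pos":[-3,76,1],"yaw":0},{"delta_pos":[-3,76,1],"yaw":0}]'
python3 - <<'E'
from h import *
snap('wrist','w15');s=snap('scene','s15')
cv2.imwrite('pics/s15c.png',cv2.resize(s['image'][220:370,290:450,::-1],None,fx=4,fy=4,interpolation=cv2.INTER_CUBIC))
o=robot.get_obs();p=o['tool_pos'];print(p)
for e in ext(s,(.4635,.333),.098,.044)+ext(s,(.4635,.333),p[2]-.0117,.047): print((e-[290,220])*4)
E
```

```text
time: 24.15
tool_pos: [0.4625, 0.3323, 0.145]
ee_rot: [-1.571, 0.0, -0.214]
wrist_force: [-0.1, -0.4, -0.8]
width: 0.0275
[0.46320485 0.3332315  0.14691893]
[200.4 208. ]
[373.6 356. ]
[287.2 282. ]
[203.2 162. ]
[395.2 322. ]
[299.2 242. ]
```

View pics/s15c.png

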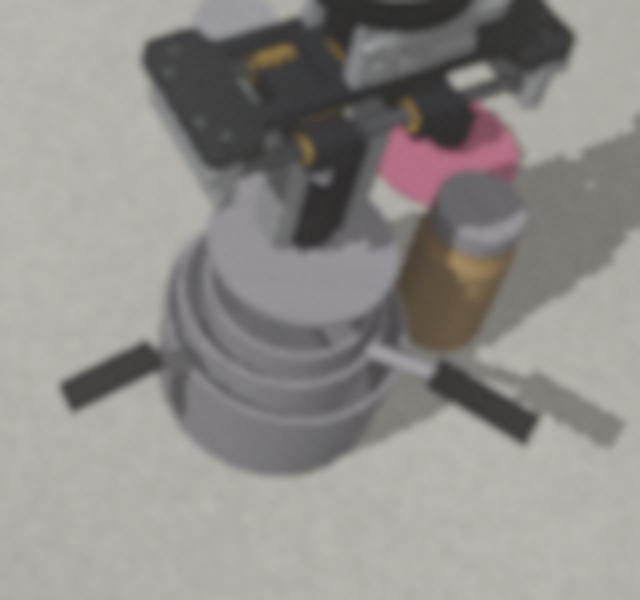

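View pics/w15.png

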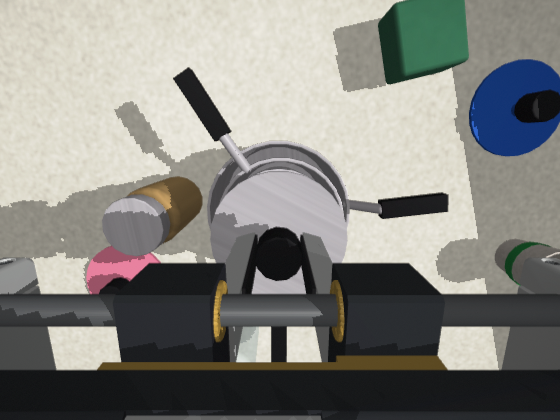

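```bash
python3 -m handwheel '[{"delta_pos":[0,8,1],"yaw":0},{"delta_pos":[0,16,1],"yaw":0},{"delta_pos":[0,22,1],"yaw":0},{"delta_pos":[0,26,1],"yaw":0},{"delta_pos":[0,28,1],"yaw":0},{"delta_pos":[0,28,1],"yaw":0}]'; python3 -m handwheel '[{"delta_pos":[0,1,0],"yaw":0},{"delta_pos":[0,2,0],"yaw":0},{"delta_pos":[0,3,0],"yaw":0},{"delta_pos":[0,3,0],"yaw":0}]'
python3 - <<'E'
from h import *
snap('wrist','w16');s=snap('scene','s16')
cv2.imwrite('pics/s16c.png',cv2.resize(s['image'][220:370,290:450,::-1],None,fx=4,fy=4,interpolation=cv2.INTER_CUBIC))
o=robot.get_obs();p=o['tool_pos'];print(p)
E
```

```text
time: 24.85
tool_pos: [0.4619, 0.3342, 0.1166]
ee_rot: [-1.571, 0.001, -0.212]
wrist_force: [0.0, -0.0, -1.6]
width: 0.0271
time: 25.25
tool_pos: [0.4621, 0.3343, 0.1141]
ee_rot: [-1.571, 0.0, -0.212]
wrist_force: [0.1, -0.1, -1.6]
width: 0.0273
[0.46219243 0.33426904 0.11415576]
```

View pics/s16c.png

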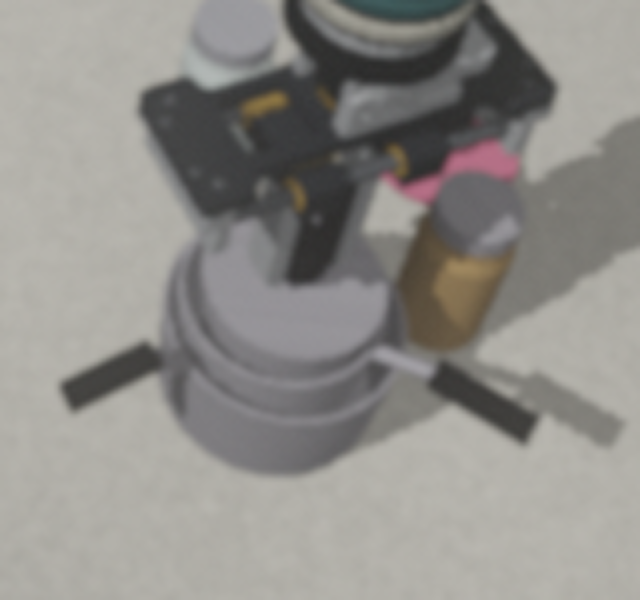

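View pics/w16.png

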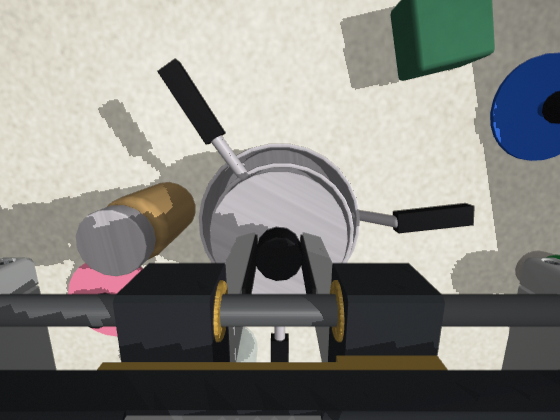

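```bash
python3 -m handwheel '[{"delta_pos":[0,1,0],"yaw":0},{"delta_pos":[0,1,0],"yaw":0}]'; python3 -m handwheel '[{"delta_pos":[0,1,0],"yaw":0},{"delta_pos":[0,1,0],"yaw":0}]'
```

```text
time: 25.55
tool_pos: [0.4623, 0.3344, 0.1139]
ee_rot: [-1.57, -0.001, -0.212]
wrist_force: [-1.8, -1.2, 2.2]
width: 0.0272
time: 25.75
tool_pos: [0.4624, 0.3344, 0.1138]
ee_rot: [-1.57, -0.001, -0.212]
wrist_force: [-2.8, -1.7, 6.2]
width: 0.0272
```

Contact came at z=.1138; .1137 was the predicted seated height. Releasing.

```bash
python3 -m handwheel '[{"delta_pos":[0,-1,0],"yaw":0},{"delta_pos":[0,-1,0],"yaw":0},{"delta_pos":[0,-1,0],"yaw":0},{"delta_pos":[0,-1,0],"yaw":0}]' 130
python3 -m handwheel '[{"delta_pos":[0,-15,0],"yaw":0},{"delta_pos":[0,-50,0],"yaw":0},{"delta_pos":[0,-90,0],"yaw":0},{"delta_pos":[0,-120,0],"yaw":0},{"delta_pos":[0,-120,-60],"yaw":0},{"delta_pos":[0,-120,-110],"yaw":0},{"delta_pos":[0,-120,-150],"yaw":0},{"delta_pos":[0,-120,-170],"yaw":0},{"delta_pos":[0,-120,-170],"yaw":0},{"delta_pos":[0,-120,-170],"yaw":0}]'
python3 - <<'E'
from h import *
snap('wrist','w17');s=snap('scene','s17');snap('top','t17')
cv2.imwrite('pics/s17c.png',cv2.resize(s['image'][220:370,290:450,::-1],None,fx=4,fy=4,interpolation=cv2.INTER_CUBIC))
print(robot.get_obs()['time'])
E
```

```text
time: 26.15
tool_pos: [0.4621, 0.3342, 0.1127]
ee_rot: [-1.571, 0.0, -0.212]
wrist_force: [-0.0, -0.5, -0.4]
width: 0.046
time: 27.15
tool_pos: [0.4267, 0.1683, 0.2342]
ee_rot: [-1.569, -0.002, -0.213]
wrist_force: [0.1, -0.2, 0.5]
width: 0.0458
27.3
```

View pics/s17c.png

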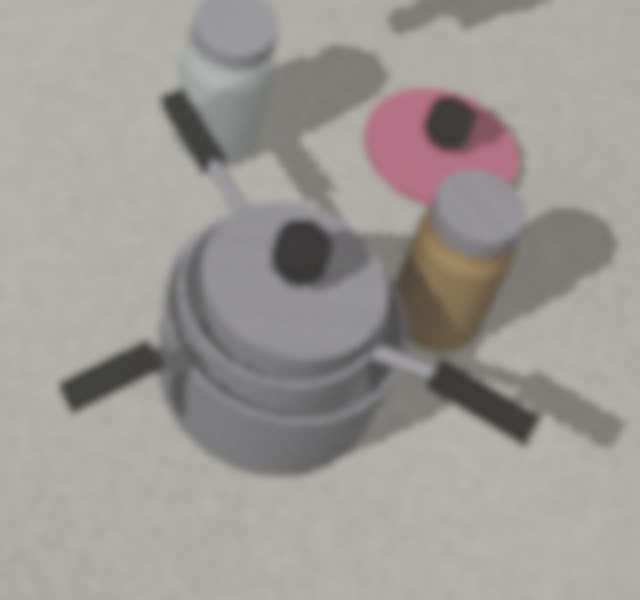

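View pics/w17.png

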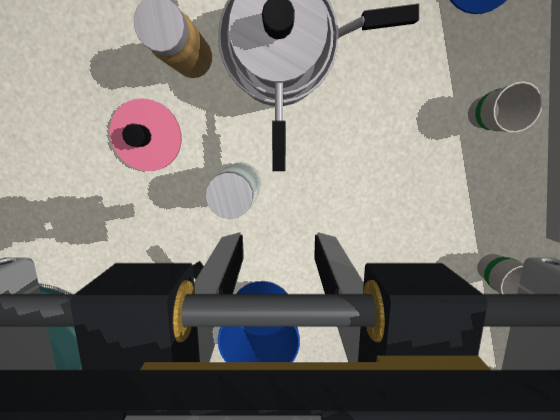

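View pics/t17.png

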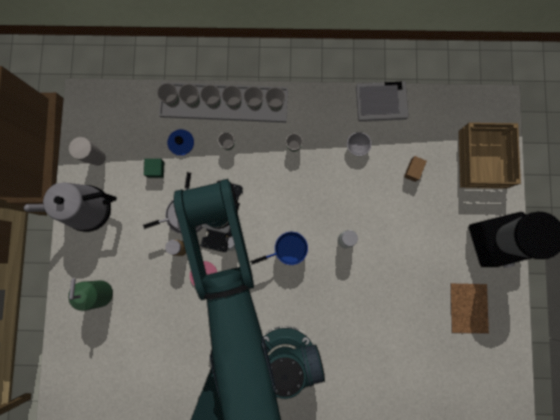

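The scene view shows the lid sitting level, with its knob at crop (302,252). The handles are fanned out and the neighbouring objects haven't moved. I'm handing the job in.

```bash
python3 - <<'E'
from h import *
t=load('t17')
for k,(c,d,n,w) in bars(t,dict(L=(180,168,196,187,.097),M=(140,212,165,232,.097))).items(): print(k,c.round(4),np.degrees(np.arctan2(d[1],d[0])).round(1))
print(robot.close_job())
E
```

```text
L [0.571  0.3221] 175.8
M [0.4262 0.4317] 110.2
the job is handed in; nothing more can be done
None
```

The job is handed in at about 27 s of the 72 s allowed. The medium pan is nested in the largest, the smallest is nested in the medium, and the steel lid is on the smallest.

**Handles:** the last reading of each put the largest at about −4 to −5.5°, the medium at +110 to 112° and the smallest at −102°. The closest two are about 96–98° apart, so all are more than a quarter turn from one another. I last measured the smallest pan's handle before fitting the lid; afterwards I only checked it by eye.

**Lid:** it met the rim at a tool height of 113.8 mm, against the 113.7 mm I predicted for fully seated. It looks level and centred in the last pictures.

**Surroundings:** the largest pan's handle stayed within about 1 mm of its first reading, which is within the measurement error. Nothing else in view appeared to move. The gripper is well clear and touching nothing. The largest wrist force reported was about 8 N.

**Checks that disagreed:** position estimates from the three cameras differed by 3–6 mm. I split the difference before each lowering, and every part went in without catching.

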